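# Ready the photometer for the next class

### The job

Get the photometer ready: push each empty dropper bottle through the sprung flap into the waste box, and press every check standard from the stand into the well whose collar has its colour, firmly, until its flange sits down on the deck and the taper holds it. Once all the standards are home, and not before, swing the red shutter lever from its closed end to the 50-degree mark and leave it there. Do not disturb the bowl, the wash bottle or the tube rack.

Things in the scene. Friction and masses are not known exactly. Their poses are not given: they have to be found in the camera images.
- photometer: black photometer case, 190 (x) by 330 (y) by 90 mm high, fixed; origin at the centre of its underside; flat deck on top at height 90 mm with three wells in a row along its y and the shutter lever near its +y end; the three wells and the lever stand 70, 70 and 93 mm apart along y, nothing else rises from the deck
- well_yellow (a point): centre of the mouth of the well with the yellow collar, level with the deck; axes as the photometer's. A round hole 23 mm wide leads down into a tapered socket of sprung brass segments: a standard merely set in stands about 6 mm proud of home; a firm 20 N straight down drives it home, flange on the deck, and friction then holds it
- well_blue (a point): centre of the mouth of the well with the blue collar, level with the deck; axes as the photometer's. A round hole 23 mm wide leads down into a tapered socket of sprung brass segments: a standard merely set in stands about 6 mm proud of home; a firm 20 N straight down drives it home, flange on the deck, and friction then holds it
- well_green (a point): centre of the mouth of the well with the green collar, level with the deck; axes as the photometer's. A round hole 23 mm wide leads down into a tapered socket of sprung brass segments: a standard merely set in stands about 6 mm proud of home; a firm 20 N straight down drives it home, flange on the deck, and friction then holds it
- lever_pivot (a point): pivot of the shutter lever, fixed in the photometer 12 mm above the deck; the pivot axis is the photometer's y
- lever_grip (a point): centre of the lever's red grip, a cylinder 19 mm in diameter and 22 mm long along the photometer's y, 65 mm from the pivot; below it a thin steel rod 7 mm thick runs to the pivot
- shutter (a joint): shutter lever angle in rad: 0 at the closed stop, where the lever leans 0.70 rad (40 degrees) from upright towards the photometer's -x; it grows as the lever swings over to +x, up to 1.40. 50 degrees is 0.873 rad, at the thick red mark on the white scale disc beside it (thin marks every 10 degrees). Stiff hinge: it stays where it is left and needs about 1 N at the grip
- stand: aluminium stand, 210 (x) by 70 (y) by 50 mm high, fixed, with three loose round holes 28 mm wide in a row along its x, 65 mm apart; origin at the centre of its underside
- std_yellow: check standard, 80 g, upright in the stand, flange on the stand's top (None if absent); origin at the shank's tip, z up its axis. From the tip: tapered steel shank 40 mm long (10 mm wide at the tip, 14 from 4 mm up, then growing to 20), flange 32 wide from 40 to 45, yellow cylindrical grip 26 wide from 45 to 85. Home, its origin is 40 mm below the well's mouth
- std_blue: check standard, 80 g, upright in the stand, flange on the stand's top (None if absent); origin at the shank's tip, z up its axis. From the tip: tapered steel shank 40 mm long (10 mm wide at the tip, 14 from 4 mm up, then growing to 20), flange 32 wide from 40 to 45, blue cylindrical grip 26 wide from 45 to 85. Home, its origin is 40 mm below the well's mouth
- std_green: check standard, 80 g, upright in the stand, flange on the stand's top (None if absent); origin at the shank's tip, z up its axis. From the tip: tapered steel shank 40 mm long (10 mm wide at the tip, 14 from 4 mm up, then growing to 20), flange 32 wide from 40 to 45, green cylindrical grip 26 wide from 45 to 85. Home, its origin is 40 mm below the well's mouth
- waste_box: white waste box, 160 by 160 by 180 mm high, fixed, with a flat lid; origin at the centre of its underside; in the middle of the lid a square hole 57 mm wide closed by an orange flap; a 45 mm high ridge on the floor inside tips the bottles over as they drop
- slot (a point): centre of the square hole, level with the lid's top, 180 mm above the bench
- waste_flap (a joint): angle in rad of the orange flap in the hole: 0 shut and level, 1.5 hanging down; hinged along the hole's edge on the box's +x side; a weak spring (less than 0.01 N m) shuts it; it opens downward when something is pushed through
- empty1: empty dropper bottle, 45 g, 78 mm tall, standing on the bench (None if absent); origin at the centre of its underside, z up its axis; round white body 40 mm wide and 26 mm high, neck 14 mm wide, then a red cap from 44 to 78 mm, a cylinder 16 mm wide with a round end over the last 8 mm
- empty2: empty dropper bottle, 45 g, 78 mm tall, standing on the bench (None if absent); origin at the centre of its underside, z up its axis; round white body 40 mm wide and 26 mm high, neck 14 mm wide, then a red cap from 44 to 78 mm, a cylinder 16 mm wide with a round end over the last 8 mm
- empty3: empty dropper bottle, 45 g, 78 mm tall, standing on the bench (None if absent); origin at the centre of its underside, z up its axis; round white body 40 mm wide and 26 mm high, neck 14 mm wide, then a red cap from 44 to 78 mm, a cylinder 16 mm wide with a round end over the last 8 mm
- cuvette_bowl: pink bowl of cuvettes, 150 mm wide, 60 mm high, a bystander; origin under its centre
- wash_bottle: white wash bottle with a blue cap, 60 mm wide, 150 mm high, a bystander; origin under its centre
- tube_rack: steel rack of clear test tubes, 60 by 160 by 85 mm high, a bystander; origin under its centre

How it is judged (in metres and radians):
On the way, in this order (a step that is already met when the one before it is completed fails the run):
1. every check standard present is home in the well of its colour while the shutter lever is still near its closed end (z of std_yellow in the frame of well_yellow below -0.038 m and horizontal distance between std_yellow and well_yellow below 0.004 m and angle between each of std_yellow, std_blue, std_green's own z axis and vertical below 0.06 rad and z of std_blue in the frame of well_blue below -0.038 m and horizontal distance between std_blue and well_blue below 0.004 m and z of std_green in the frame of well_green below -0.038 m and horizontal distance between std_green and well_green below 0.004 m and value of joint shutter below 0.5 rad), for 0.2 s.
2. the shutter lever is at the 50-degree mark (value of joint shutter between 0.785 and 0.96 rad), for 0.2 s.
At the end, for the whole second after the job is handed in: every standard present is in the well of its colour, pressed down to within 2 mm of home, within 4 mm of the well's axis and upright within 0.06 rad; every empty bottle present is inside the waste box and the flap is shut (under 0.2 rad); the lever stands at 50 degrees, give or take 5; all at rest (all of step 2 and z of std_yellow in the frame of well_yellow below -0.038 m and horizontal distance between std_yellow and well_yellow below 0.004 m and angle between each of std_yellow, std_blue, std_green's own z axis and vertical below 0.06 rad and z of std_blue in the frame of well_blue below -0.038 m and horizontal distance between std_blue and well_blue below 0.004 m and z of std_green in the frame of well_green below -0.038 m and horizontal distance between std_green and well_green below 0.004 m and x of empty1 in the frame of waste_box between -0.08 and 0.08 m and y of empty1 in the frame of waste_box between -0.08 and 0.08 m and z of each of empty1, empty2, empty3 in the frame of waste_box below 0.125 m and x of empty2 in the frame of waste_box between -0.08 and 0.08 m and y of empty2 in the frame of waste_box between -0.08 and 0.08 m and x of empty3 in the frame of waste_box between -0.08 and 0.08 m and y of empty3 in the frame of waste_box between -0.08 and 0.08 m and value of joint waste_flap below 0.2 rad and linear speed of each of std_yellow, std_blue, std_green below 0.02 m/s and linear speed of each of empty1, empty2, empty3 below 0.05 m/s and velocity of joint shutter between -0.05 and 0.05 rad/s); the robot touches nothing.
It fails at once if the cuvette bowl is pushed more than 30 mm (distance of cuvette_bowl from where it was at the start of the episode above 0.03 m).
It fails at once if the wash bottle is pushed more than 30 mm (distance of wash_bottle from where it was at the start of the episode above 0.03 m).
It fails at once if the tube rack is pushed more than 30 mm (distance of tube_rack from where it was at the start of the episode above 0.03 m).
Of std_yellow, std_blue, std_green only 2 to 3 are there at a start; the rules pass over those that are not, and their reading is None.
Of empty1, empty2, empty3 only 2 to 3 are there at a start; the rules pass over those that are not, and their reading is None.
At some moment in a run one of empty1, empty2, empty3 may be knocked a few centimetres aside while the robot is not near it.
It also fails if it takes over 210 s, if anything falls off the work surface, if the arm or the gripper's body presses on something with over 40 N, if the wrist force passes 120 N, or if a joint passes its speed limit or range.

### The arm

A 6-joint arm with a two-finger parallel gripper is mounted at the origin on the work surface. World frame = base frame: x ahead of the robot, y to its left, z up, the work surface at z = 0. Lengths are in m, angles in degrees, forces in N, time in s.
With the tool pointing down it reaches from about 0.25 to 0.725 m from the base axis. Payload 9.7 kg.
Tool frame: the origin (TCP) lies at the very end of the fingers, on their centre line; the grasp point (between the pads) lies 19 mm behind it; z points along the fingers, y is the line along which they close (so a half turn about z gives the same grasp; the last joint's range is limited). The gripper opens to 85 mm and grips with 20 to 120 N. Pads are 22 mm wide; open, the fingers measure 114 mm over their backs; the gripper's body (76 mm by 85 mm) begins 54 mm behind the grasp point. The pads swing forward as they close: fully open they stand 13 mm farther back than shut.
Start: joints at [73.854, 4.979, 10.078, 95.1, 0, 90], TCP at [0.153, 0.528, 0.231] pointing down, gripper open.
Joint ranges: [-179.16, 179.16], [-48.56, 103.87], [-65.8, 70.77], [-126.05, 130.52], [-82.76, 87.17], [-180, 180]. Speed limits (degrees/s): [127.2, 127.2, 147.25, 180, 180, 180].

### API

Orientations are given as [roll, pitch, yaw] about the fixed x, y, z axes, in that order (R = Rz(yaw) Ry(pitch) Rx(roll)).
In Python, from workcell import telemetry, optics, workorder gives the robot as it stands.
- The arm moves only by the shell command python3 -m handwheel 'ROWS' [FORCE]. ROWS is JSON, a list of rows, each an object of numbers: "tx", "ty", "tz": the shift along the tool's x, y, z in m; "ax", "ay", "az": the turn, a rotation vector about the tool's x, y, z in degrees; "jaw": the gripper command: -1 is shut, 1 is fully open, values between are in proportion. A call has exactly 10 rows; each row shifts and turns the commanded pose from where the row before left it, along the tool's axes as they then stand; what a row does not reach is not made up. A row lasts 1/8 s, in which the tool goes at most 62.5 mm and 10.7 degrees, less where a joint would pass 70% of its speed; a pose out of reach is approached as far as the arm can. A call is refused whole if a number of a shift passes 0.0625 or a number of a turn 10.7, either way. A call with a gripper value outside its range is refused whole. The fingers move at their own pace and stop on an object; FORCE is the grip in N (left out, the last holds). Time passes only in rows, so rows that do not move let the fingers close, or fill a call up. It gives the time, the measured TCP pose, the force, the opening and the grip force at its end, in the units of the state.
- telemetry.get_obs(): the state, without advancing time (a new reading comes with each control period).
- optics.camera(name): name is "side" or "top"; returns a dict with "color" (480x640x3 uint8, red, green, blue), "K" (3x3 intrinsics, pixels), "extrinsics" (4x4, takes a point from camera to world coordinates). Camera axes: x right, y down, z forward; pixel columns grow to the right and rows downward; lengths in m; the calibration is good to about 2 mm. A picture is of the moment at which its call begins. There is no depth.
- workorder.job_done(): hands the job in; it is judged then, once.
The state is a dict: "time": time; "q": joint angles; "qd": joint speeds; "joint_efforts": joint torques, N m; "ee_pos": TCP position; "tcp_rot": TCP orientation; "wrist_force": force on the tool from outside, world axes, zero at the start; "torque": the same for the moment, N m; "opening": finger opening in m; "grasp_force": force on a finger pad.
Only numpy, scipy, OpenCV 4.12 (cv2) and the standard library are available. Lean on these libraries where they do the work, as an engineer would, in place of code of your own. Each camera call takes 0.05 s, during which the arm holds its last target. There are 200 camera calls.

## Working session

There is one attempt and no reset: what is moved stays moved. The work goes in short steps, Python scripts to look and compute and a shell command to move; the robot and the scene stay as the last step left them, time stands still between calls to the robot, and variables do not carry over. Pictures are saved under pics/ and viewed, at most 14 in all, crops included, and the job is handed in when it is done.

```bash
mkdir -p pics; ls; python3 - <<'E'
from workcell import telemetry, optics
import cv2,numpy as np
o=telemetry.get_obs();print(o)
for n in("top","side"):
    c=optics.camera(n);cv2.imwrite(f"pics/{n}0.png",c["color"][:,:,::-1]);np.savez(f"{n}.npz",K=c["K"],E=c["extrinsics"]);print(n,c["K"].round(1).tolist(),c["extrinsics"].round(3).tolist())
E
```

```text
pics
{'time': 0.0, 'q': array([ 7.38548747e+01,  5.01191386e+00,  1.00343502e+01,  9.50967590e+01,
       -5.87792291e-04,  8.99994738e+01]), 'qd': array([ 0.00089543, -0.006597  ,  0.12295135,  0.00038581,  0.02967245,
       -0.02606861]), 'joint_efforts': array([-4.09266559e-04, -5.20389318e+01,  4.64801967e+01,  1.63892732e-02,
       -1.08383322e-04, -1.39498491e-05]), 'ee_pos': array([0.15288414, 0.52810757, 0.2305743 ]), 'tcp_rot': array([-1.79925677e+02,  5.87109261e-04,  1.63855402e+02]), 'wrist_force': array([-0.32387492,  0.60374318,  0.82043688]), 'torque': array([ 0.01466827,  0.00074116, -0.00372123]), 'grasp_force': 0.0, 'opening': 0.08506198771603563}
top [[507.5, 0.0, 316.1], [0.0, 507.5, 246.7], [0.0, 0.0, 1.0]] [[-0.0, -0.992, 0.128, 0.354], [-1.0, 0.002, 0.015, -0.036], [-0.016, -0.128, -0.992, 1.288], [0.0, 0.0, 0.0, 1.0]]
side [[455.4, 0.0, 321.3], [0.0, 455.4, 237.3], [0.0, 0.0, 1.0]] [[-0.997, -0.064, 0.046, 0.453], [-0.077, 0.68, -0.729, 0.671], [0.015, -0.73, -0.683, 0.788], [0.0, 0.0, 0.0, 1.0]]
```

View pics/top0.png

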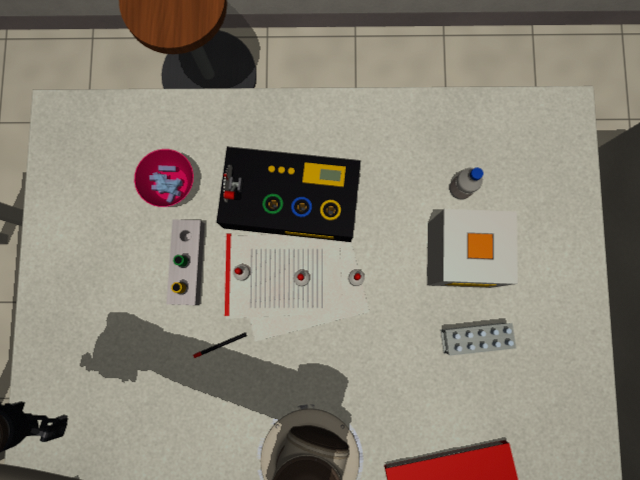

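View pics/side0.png

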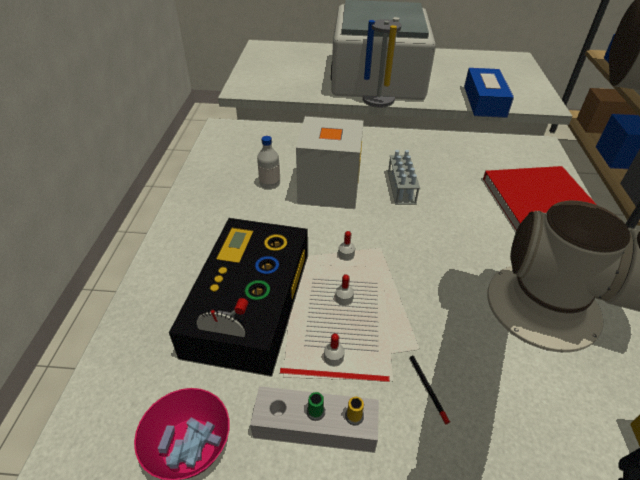

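The top view shows three empties at about (241,272), (302,277) and (357,277). The green standard is at (181,260) and the yellow at (179,287), with no blue. The wells are green (273,204), blue (302,207) and yellow (331,210), the lever is near (232,184), and the slot is at (481,246). I'll enlarge these.

```bash
cat >h.py <<'E'
import numpy as np,cv2
def cam(n): d=np.load(f"{n}.npz"); return d["K"],d["E"]
def bp(n,u,v,z):
    K,E=cam(n); d=E[:3,:3]@np.linalg.solve(K,[u,v,1]); t=(z-E[2,3])/d[2]; return E[:3,3]+t*d
def pr(n,p):
    K,E=cam(n); c=E[:3,:3].T@(np.array(p)-E[:3,3]); return (K@c/c[2])[:2]
def tri(a,b):  # a=(u,v) top, b side
    A=[];y=[]
    M=np.zeros((3,3));r=np.zeros(3);ds=[]
    for n,(u,v) in(("top",a),("side",b)):
        K,E=cam(n);d=E[:3,:3]@np.linalg.solve(K,[u,v,1]);d/=np.linalg.norm(d)
        P=np.eye(3)-np.outer(d,d);M+=P;r+=P@E[:3,3];ds.append((P,E[:3,3]))
    x=np.linalg.solve(M,r);return x,[np.linalg.norm(P@(x-c)) for P,c in ds]
def crop(src,dst,x0,y0,w,h,s):
    i=cv2.imread(src)[y0:y0+h,x0:x0+w];i=cv2.resize(i,None,fx=s,fy=s,interpolation=cv2.INTER_CUBIC)
    for k in range(0,w,20):cv2.line(i,(k*s,0),(k*s,6 if k%100 else 14),(0,255,255),1);cv2.putText(i,str(x0+k),(k*s,20),0,.35,(0,255,255),1)
    for k in range(0,h,20):cv2.line(i,(0,k*s),(6,k*s),(0,255,255),1);cv2.putText(i,str(y0+k),(8,k*s+4),0,.35,(0,255,255),1)
    cv2.imwrite(dst,i)
E
python3 - <<'E'
from h import *
crop("pics/top0.png","pics/topc.png",160,140,210,170,3) if 0 else crop("pics/top0.png","pics/topc.png",165,145,200,150,4)
crop("pics/side0.png","pics/sidec.png",170,215,200,150,4)
E
```

```text
(no output)
```

View pics/topc.png

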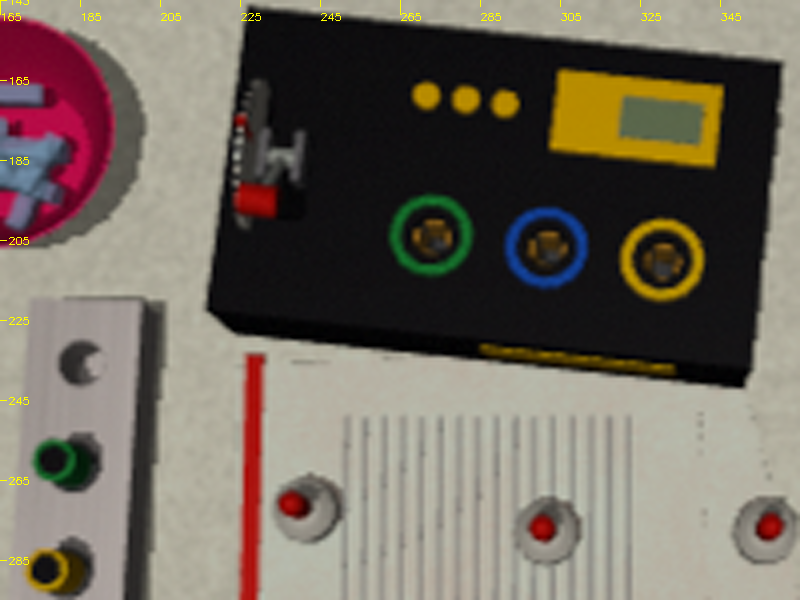

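View pics/sidec.png

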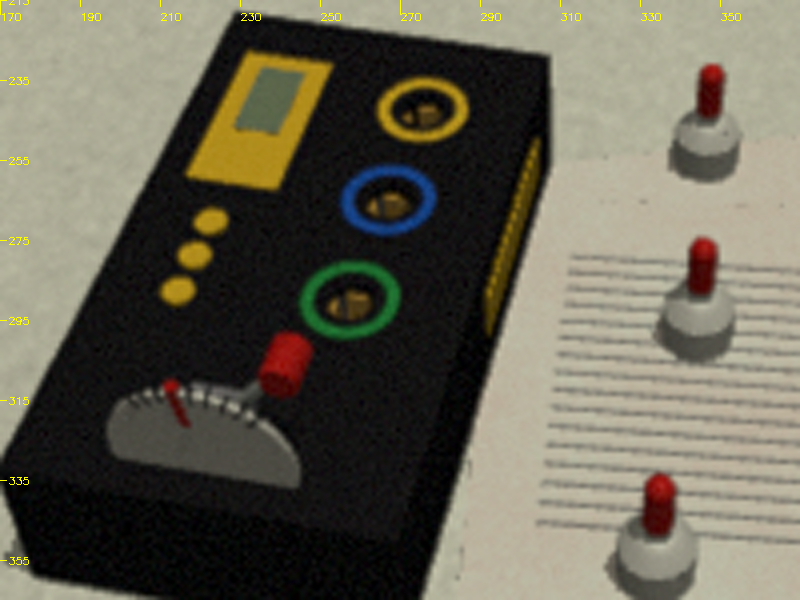

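The crop ticks give: wells green (272.8,203.8), blue (301.5,206.8) and yellow (330.5,210), and the standards' tops green (178.8,260) and yellow (177,287.5). The caps are at (238,271), (300.5,276.8) and (357.2,276.5), and the lever grip is at (229.3,195).

```bash
python3 - <<'E'
from h import *
np.set_printoptions(precision=4,suppress=True)
W={}
for n,t,s in(("g",(272.75,203.75),(257.75,289.75)),("b",(301.5,206.75),(267.1,265)),("y",(330.5,210),(275.75,242.5))):
    W[n]=bp("top",*t,.09);print("well",n,W[n],bp("side",*s,.09),tri(t,s))
d=W["g"]-W["y"];print("dist",np.linalg.norm(d),"yaw",np.degrees(np.arctan2(-d[0],d[1])))
u=d/np.linalg.norm(d);print("lever pivot",W["g"]+u*.093)
for n,t,s in(("g",(178.75,260),(316,397)),("y",(177,287.5),(356,402))): print("std",n,bp("top",*t,.095),bp("side",*s,.095),tri(t,s))
print("stand hole empty",bp("top",185.5,235.5,.05))
for n,t,s in(("1",(238,271),(334.5,336)),("2",(300.5,276.7),(345.5,277)),("3",(357.2,276.5),(348,233.5))): print("e",n,bp("top",*t,.074),bp("side",*s,.074),tri(t,s))
for n,t in(("1",(242,272.3)),("2",(302.,277.5)),("3",(356.8,277.4))): print("body",n,bp("top",*t,.02))
print("slot",bp("top",481,246,.18),bp("side",331,133,.18))
print("grip",tri((229.25,195),(241.5,306.25)))
# slot via color
i=cv2.cvtColor(cv2.imread("pics/top0.png"),cv2.COLOR_BGR2HSV)
m=cv2.inRange(i,(8,180,150),(18,255,255))[200:300,430:530];M=cv2.moments(m,True)
print("slot col",M["m00"],bp("top",430+M["m10"]/M["m00"],200+M["m01"]/M["m00"],.18)); c=cv2.findContours(m,0,2)[0];print(cv2.minAreaRect(max(c,key=cv2.contourArea)))
i=cv2.cvtColor(cv2.imread("pics/side0.png"),cv2.COLOR_BGR2HSV)
m=cv2.inRange(i,(8,180,150),(18,255,255))[110:160,300:370];M=cv2.moments(m,True)
print("slot col",M["m00"],bp("side",300+M["m10"]/M["m00"],110+M["m01"]/M["m00"],.18))
E
```

```text
well g [0.6126 0.0869 0.09  ] [0.6141 0.0901 0.09  ] (array([0.6141, 0.0873, 0.0865]), [np.float64(0.0007443577144260358), np.float64(0.0007443577144256695)])
well b [0.605  0.0176 0.09  ] [0.6067 0.0214 0.09  ] (array([0.6067, 0.0178, 0.086 ]), [np.float64(0.0008391029186662091), np.float64(0.0008391029186662594)])
well y [ 0.5968 -0.0521  0.09  ] [ 0.5989 -0.048   0.09  ] (array([ 0.5987, -0.0521,  0.0858]), [np.float64(0.0010238114381613673), np.float64(0.001023811438161536)])
dist 0.13991957064642707 yaw -6.487535523702653
lever pivot [0.6231 0.1793 0.09  ]
std g [0.4763 0.3083 0.095 ] [0.4787 0.3095 0.095 ] (array([0.4776, 0.3087, 0.0932]), [np.float64(0.0011095678737917977), np.float64(0.0011095678737918617)])
std y [0.4113 0.3102 0.095 ] [0.4138 0.3126 0.095 ] (array([0.4125, 0.311 , 0.0917]), [np.float64(0.0011144236235575225), np.float64(0.001114423623557431)])
stand hole empty [0.5419 0.3066 0.05  ]
e 1 [0.4517 0.1705 0.074 ] [0.4555 0.175  0.074 ] (array([0.4538, 0.1713, 0.0684]), [np.float64(0.0017038336310598009), np.float64(0.0017038336310597408)])
e 2 [0.4378 0.0202 0.074 ] [0.4408 0.0257 0.074 ] (array([0.4394, 0.0203, 0.0679]), [np.float64(0.0012417935280700995), np.float64(0.0012417935280701613)])
e 3 [ 0.438  -0.1155  0.074 ] [ 0.4402 -0.11    0.074 ] (array([ 0.4393, -0.1159,  0.0685]), [np.float64(0.0008480622119920498), np.float64(0.000848062211992235)])
body 1 [0.4527 0.1695 0.02  ]
body 2 [0.4395 0.0189 0.02  ]
body 3 [ 0.4395 -0.118   0.02  ]
slot [ 0.4972 -0.3801  0.18  ] [ 0.4993 -0.3749  0.18  ]
grip (array([0.6209, 0.1809, 0.1511]), [np.float64(0.0006433102164969909), np.float64(0.0006433102164969815)])
slot col 575.0 [ 0.4983 -0.3772  0.18  ]
((50.0, 45.5), (23.0, 24.0), 90.0)
slot col 198.0 [ 0.5005 -0.3731  0.18  ]
```

```bash
python3 -m handwheel '[{"az":-8.07,"jaw":1},{"az":-8.075,"jaw":1},{"tx":-0.0325,"ty":-0.027,"tz":0.004,"jaw":1},{"tx":-0.0325,"ty":-0.027,"tz":0.004,"jaw":1},{"tx":-0.0325,"ty":-0.027,"tz":0.004,"jaw":1},{"tx":-0.0325,"ty":-0.027,"tz":0.004,"jaw":1},{"tx":-0.0325,"ty":-0.027,"tz":0.004,"jaw":1},{"tx":-0.0325,"ty":-0.027,"tz":0.004,"jaw":1},{"tx":-0.0325,"ty":-0.027,"tz":0.004,"jaw":1},{"tx":-0.0325,"ty":-0.027,"tz":0.004,"jaw":1}]' 60
python3 - <<'E'
from workcell import telemetry
o=telemetry.get_obs();print(o["q"].round(1),o["ee_pos"].round(4),o["tcp_rot"].round(2))
E
```

```text
[73.9  5.  10.  95.1  0.  90. ] [0.1529 0.5281 0.2307] [-179.93   -0.    163.85]$[0]: bad value
```

```bash
python3 -m handwheel '[{"tx":0,"ty":0,"tz":0,"ax":0,"ay":0,"az":-8.07,"jaw":1},{"tx":0,"ty":0,"tz":0,"ax":0,"ay":0,"az":-8.075,"jaw":1},{"tx":-0.0325,"ty":-0.027,"tz":0.004,"ax":0,"ay":0,"az":0,"jaw":1},{"tx":-0.0325,"ty":-0.027,"tz":0.004,"ax":0,"ay":0,"az":0,"jaw":1},{"tx":-0.0325,"ty":-0.027,"tz":0.004,"ax":0,"ay":0,"az":0,"jaw":1},{"tx":-0.0325,"ty":-0.027,"tz":0.004,"ax":0,"ay":0,"az":0,"jaw":1},{"tx":-0.0325,"ty":-0.027,"tz":0.004,"ax":0,"ay":0,"az":0,"jaw":1},{"tx":-0.0325,"ty":-0.027,"tz":0.004,"ax":0,"ay":0,"az":0,"jaw":1},{"tx":-0.0325,"ty":-0.027,"tz":0.004,"ax":0,"ay":0,"az":0,"jaw":1},{"tx":-0.0325,"ty":-0.027,"tz":0.004,"ax":0,"ay":0,"az":0,"jaw":1}]' 60
python3 - <<'E'
from workcell import telemetry
o=telemetry.get_obs();print(o["q"].round(1),o["ee_pos"].round(4),o["tcp_rot"].round(2))
E
```

```text
time: 1.35
ee_pos: [0.4138, 0.3112, 0.1989]
tcp_rot: [-180.0, -0.0, 180.0]
wrist_force: [0.2, -0.0, -0.4]
opening: 0.0854
grasp_force: 0.0
[36.9  0.   1.3 91.3  0.  36.9] [0.4138 0.3112 0.1989] [-1.7999e+02 -2.0000e-02  1.8000e+02]
```

```bash
python3 -m handwheel '[{"tx":0,"ty":0,"tz":0.046,"ax":0,"ay":0,"az":0,"jaw":1},{"tx":0,"ty":0,"tz":0.046,"ax":0,"ay":0,"az":0,"jaw":1},{"tx":0,"ty":0,"tz":0.046,"ax":0,"ay":0,"az":0,"jaw":1},{"tx":0,"ty":0,"tz":0,"ax":0,"ay":0,"az":0,"jaw":1},{"tx":0,"ty":0,"tz":0,"ax":0,"ay":0,"az":0,"jaw":-1},{"tx":0,"ty":0,"tz":0,"ax":0,"ay":0,"az":0,"jaw":-1},{"tx":0,"ty":0,"tz":0,"ax":0,"ay":0,"az":0,"jaw":-1},{"tx":0,"ty":0,"tz":0,"ax":0,"ay":0,"az":0,"jaw":-1},{"tx":0,"ty":0,"tz":0,"ax":0,"ay":0,"az":0,"jaw":-1},{"tx":0,"ty":0,"tz":0,"ax":0,"ay":0,"az":0,"jaw":-1}]' 60
```

```text
time: 2.6
ee_pos: [0.4135, 0.3128, 0.0627]
tcp_rot: [179.9, 0.1, -180.0]
wrist_force: [-1.6, 0.2, 5.0]
opening: 0.0245
grasp_force: 58.5
```

```bash
python3 -m handwheel '[{"tx":0,"ty":0,"tz":-0.03,"ax":0,"ay":0,"az":0,"jaw":-1},{"tx":0,"ty":0,"tz":-0.045,"ax":0,"ay":0,"az":0,"jaw":-1},{"tx":0,"ty":0,"tz":-0.045,"ax":0,"ay":0,"az":0,"jaw":-1},{"tx":0,"ty":0,"tz":-0.03,"ax":0,"ay":0,"az":0,"jaw":-1},{"tx":0,"ty":0,"tz":0,"ax":0,"ay":0,"az":0,"jaw":-1},{"tx":0,"ty":0,"tz":0,"ax":0,"ay":0,"az":0,"jaw":-1},{"tx":0,"ty":0,"tz":0,"ax":0,"ay":0,"az":0,"jaw":-1},{"tx":0,"ty":0,"tz":0,"ax":0,"ay":0,"az":0,"jaw":-1},{"tx":0,"ty":0,"tz":0,"ax":0,"ay":0,"az":0,"jaw":-1},{"tx":0,"ty":0,"tz":0,"ax":0,"ay":0,"az":0,"jaw":-1}]' 100
python3 - <<'E'
from workcell import telemetry,optics
from h import *
c=optics.camera("side");cv2.imwrite("pics/s1.png",c["color"][:,:,::-1]);crop("pics/s1.png","pics/s1c.png",280,250,160,120,5)
o=telemetry.get_obs()["ee_pos"];print(o)
for z in(0,-.007,-.012,-.052):print(z,pr("side",o+[0,0,z]))
E
```

```text
time: 3.85
ee_pos: [0.4129, 0.3123, 0.2112]
tcp_rot: [-180.0, -0.0, 180.0]
wrist_force: [-0.3, 0.0, -0.8]
opening: 0.0234
grasp_force: 98.1
[0.4129183  0.31228678 0.21122776]
0 [362.08926962 362.76027188]
-0.007 [361.71857736 365.38392277]
-0.012 [361.45707694 367.23474593]
-0.052 [359.45839447 381.38083303]
```

View pics/s1c.png

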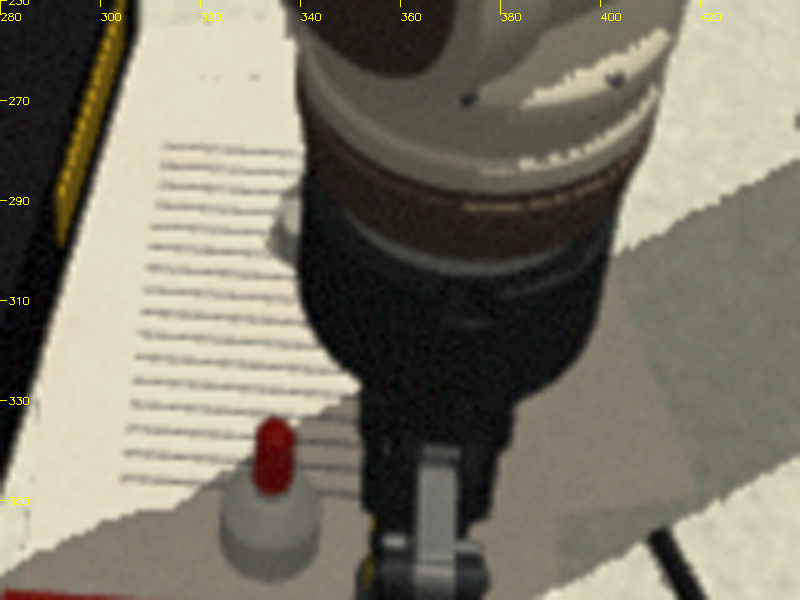

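The crop was placed too high: it shows the arm and bottle 1 at (333,335), still in place. I'll crop the same picture lower.

```bash
python3 -c "
from h import *
crop('pics/s1.png','pics/s1d.png',315,335,100,70,8)"
```

```text
(no output)
```

View pics/s1d.png

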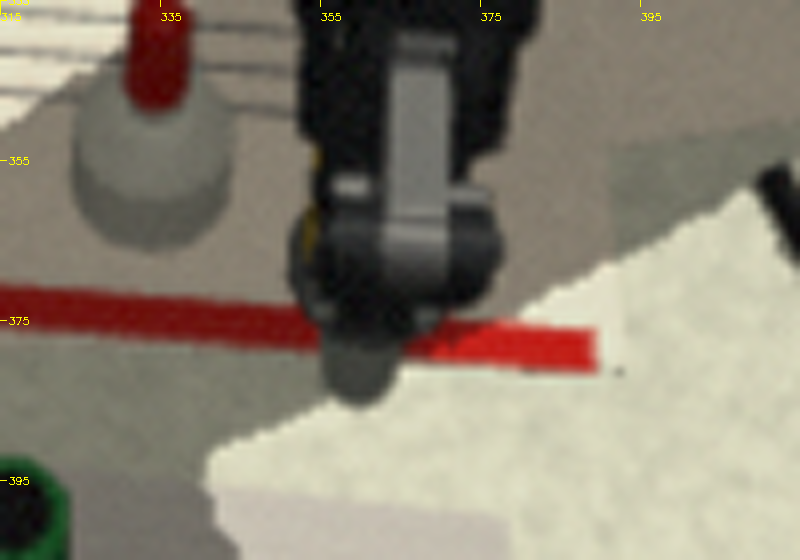

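```bash
python3 -m handwheel '[{"tx":-0.0232,"ty":-0.045,"tz":0,"ax":0,"ay":0,"az":0,"jaw":-1},{"tx":-0.0232,"ty":-0.045,"tz":0,"ax":0,"ay":0,"az":0,"jaw":-1},{"tx":-0.0232,"ty":-0.045,"tz":0,"ax":0,"ay":0,"az":0,"jaw":-1},{"tx":-0.0232,"ty":-0.045,"tz":0,"ax":0,"ay":0,"az":0,"jaw":-1},{"tx":-0.0232,"ty":-0.045,"tz":0,"ax":0,"ay":0,"az":0,"jaw":-1},{"tx":-0.0232,"ty":-0.045,"tz":0,"ax":0,"ay":0,"az":0,"jaw":-1},{"tx":-0.0232,"ty":-0.045,"tz":0,"ax":0,"ay":0,"az":0,"jaw":-1},{"tx":-0.0232,"ty":-0.045,"tz":0,"ax":0,"ay":0,"az":0,"jaw":-1},{"tx":0,"ty":0,"tz":0,"ax":0,"ay":0,"az":0,"jaw":-1},{"tx":0,"ty":0,"tz":0,"ax":0,"ay":0,"az":0,"jaw":-1}]' 100
python3 - <<'E'
from workcell import telemetry,optics
from h import *
c=optics.camera("side");cv2.imwrite("pics/s2.png",c["color"][:,:,::-1]);crop("pics/s2.png","pics/s2c.png",230,190,100,75,8)
o=telemetry.get_obs()["ee_pos"];print(o)
print(pr("side",o-[0,0,.052]))
E
```

```text
time: 5.15
ee_pos: [0.5983, -0.0476, 0.211]
tcp_rot: [180.0, -0.0, 180.0]
wrist_force: [0.4, -0.1, -1.5]
opening: 0.0237
grasp_force: 98.3
[ 0.59829269 -0.04709868  0.21136375]
[274.20899092 219.04426658]
```

View pics/s2c.png

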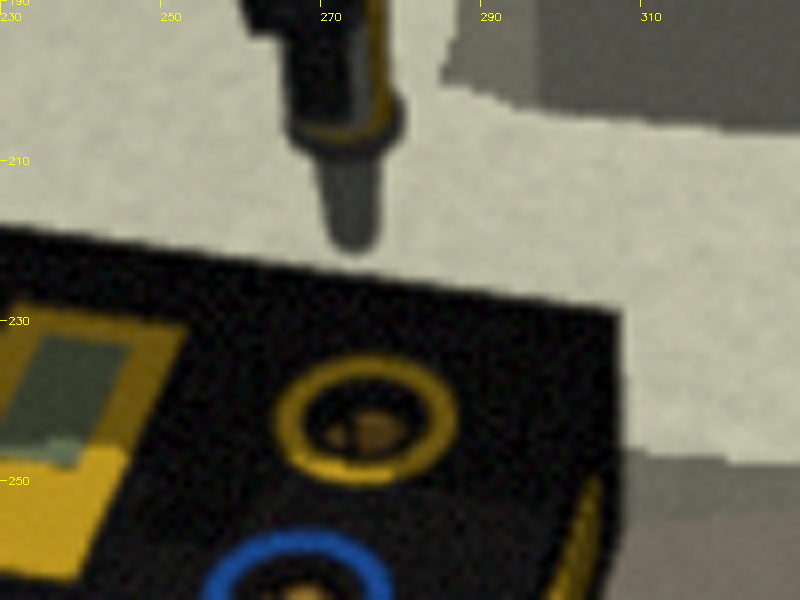

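The tip is at about (274,221) and the well centre at (275.8,242.5), so it lines up to within about 2 mm. Going down.

```bash
python3 -m handwheel '[{"tx":-0.0006,"ty":-0.0017,"tz":0.02,"ax":0,"ay":0,"az":0,"jaw":-1},{"tx":0,"ty":0,"tz":0.02,"ax":0,"ay":0,"az":0,"jaw":-1},{"tx":0,"ty":0,"tz":0.015,"ax":0,"ay":0,"az":0,"jaw":-1},{"tx":0,"ty":0,"tz":0.01,"ax":0,"ay":0,"az":0,"jaw":-1},{"tx":0,"ty":0,"tz":0.01,"ax":0,"ay":0,"az":0,"jaw":-1},{"tx":0,"ty":0,"tz":0.01,"ax":0,"ay":0,"az":0,"jaw":-1},{"tx":0,"ty":0,"tz":0.01,"ax":0,"ay":0,"az":0,"jaw":-1},{"tx":0,"ty":0,"tz":0.004,"ax":0,"ay":0,"az":0,"jaw":-1},{"tx":0,"ty":0,"tz":0,"ax":0,"ay":0,"az":0,"jaw":-1},{"tx":0,"ty":0,"tz":0,"ax":0,"ay":0,"az":0,"jaw":-1}]' 100
```

```text
time: 6.45
ee_pos: [0.5991, -0.0502, 0.1119]
tcp_rot: [-179.9, -0.0, 180.0]
wrist_force: [0.6, -5.1, -2.8]
opening: 0.0235
grasp_force: 98.1
```

```bash
python3 -m handwheel '[{"tx":0,"ty":-0.0015,"tz":0,"ax":0,"ay":0,"az":0,"jaw":-1},{"tx":0,"ty":0,"tz":0.002,"ax":0,"ay":0,"az":0,"jaw":-1},{"tx":0,"ty":0,"tz":0.002,"ax":0,"ay":0,"az":0,"jaw":-1},{"tx":0,"ty":0,"tz":0.002,"ax":0,"ay":0,"az":0,"jaw":-1},{"tx":0,"ty":0,"tz":0.002,"ax":0,"ay":0,"az":0,"jaw":-1},{"tx":0,"ty":0,"tz":0.001,"ax":0,"ay":0,"az":0,"jaw":-1},{"tx":0,"ty":0,"tz":0.001,"ax":0,"ay":0,"az":0,"jaw":-1},{"tx":0,"ty":0,"tz":0,"ax":0,"ay":0,"az":0,"jaw":-1},{"tx":0,"ty":0,"tz":0,"ax":0,"ay":0,"az":0,"jaw":-1},{"tx":0,"ty":0,"tz":0,"ax":0,"ay":0,"az":0,"jaw":-1}]' 120
```

```text
time: 7.7
ee_pos: [0.5995, -0.0509, 0.104]
tcp_rot: [-180.0, 0.1, -180.0]
wrist_force: [-2.3, -1.3, 11.5]
opening: 0.0232
grasp_force: 118.5
```

```bash
python3 -m handwheel '[{"tx":0,"ty":0,"tz":0.002,"ax":0,"ay":0,"az":0,"jaw":-1},{"tx":0,"ty":0,"tz":0.002,"ax":0,"ay":0,"az":0,"jaw":-1},{"tx":0,"ty":0,"tz":0.002,"ax":0,"ay":0,"az":0,"jaw":-1},{"tx":0,"ty":0,"tz":0.001,"ax":0,"ay":0,"az":0,"jaw":-1},{"tx":0,"ty":0,"tz":0,"ax":0,"ay":0,"az":0,"jaw":-1},{"tx":0,"ty":0,"tz":0,"ax":0,"ay":0,"az":0,"jaw":-1},{"tx":0,"ty":0,"tz":0,"ax":0,"ay":0,"az":0,"jaw":-1},{"tx":0,"ty":0,"tz":0,"ax":0,"ay":0,"az":0,"jaw":-1},{"tx":0,"ty":0,"tz":0,"ax":0,"ay":0,"az":0,"jaw":-1},{"tx":0,"ty":0,"tz":0,"ax":0,"ay":0,"az":0,"jaw":-1}]' 120
```

```text
time: 8.95
ee_pos: [0.5999, -0.051, 0.1028]
tcp_rot: [-180.0, 0.4, -180.0]
wrist_force: [-18.3, -1.5, 47.8]
opening: 0.0233
grasp_force: 122.8
```

```bash
python3 -m handwheel '[{"tx":0,"ty":0,"tz":-0.008,"ax":0,"ay":0,"az":0,"jaw":-1},{"tx":0,"ty":0,"tz":0,"ax":0,"ay":0,"az":0,"jaw":0.3},{"tx":0,"ty":0,"tz":0,"ax":0,"ay":0,"az":0,"jaw":0.3},{"tx":0,"ty":0,"tz":0,"ax":0,"ay":0,"az":0,"jaw":0.3},{"tx":0,"ty":0,"tz":0,"ax":0,"ay":0,"az":0,"jaw":0.3},{"tx":0,"ty":0,"tz":-0.03,"ax":0,"ay":0,"az":0,"jaw":0.3},{"tx":0,"ty":0,"tz":-0.03,"ax":0,"ay":0,"az":0,"jaw":0.3},{"tx":0,"ty":0,"tz":-0.04,"ax":0,"ay":0,"az":0,"jaw":0.3},{"tx":0.0153,"ty":0.045,"tz":0,"ax":0,"ay":0,"az":0,"jaw":0.3},{"tx":0.0153,"ty":0.045,"tz":0,"ax":0,"ay":0,"az":0,"jaw":0.3}]' 100
python3 -m handwheel '[{"tx":0.0153,"ty":0.045,"tz":0,"ax":0,"ay":0,"az":0,"jaw":0.3},{"tx":0.0153,"ty":0.045,"tz":0,"ax":0,"ay":0,"az":0,"jaw":0.3},{"tx":0.0153,"ty":0.045,"tz":0,"ax":0,"ay":0,"az":0,"jaw":0.3},{"tx":0.0153,"ty":0.045,"tz":0,"ax":0,"ay":0,"az":0,"jaw":0.3},{"tx":0.0153,"ty":0.045,"tz":0,"ax":0,"ay":0,"az":0,"jaw":0.3},{"tx":0.0153,"ty":0.045,"tz":0,"ax":0,"ay":0,"az":0,"jaw":0.3},{"tx":0,"ty":0,"tz":0,"ax":0,"ay":0,"az":0,"jaw":0.3},{"tx":0,"ty":0,"tz":0,"ax":0,"ay":0,"az":0,"jaw":0.3},{"tx":0,"ty":0,"tz":0,"ax":0,"ay":0,"az":0,"jaw":0.3},{"tx":0,"ty":0,"tz":0,"ax":0,"ay":0,"az":0,"jaw":0.3}]' 100
```

```text
time: 10.2
ee_pos: [0.5685, 0.0398, 0.2036]
tcp_rot: [180.0, 0.0, 179.9]
wrist_force: [0.1, 1.3, 0.3]
opening: 0.0556
grasp_force: 0.0
time: 11.45
ee_pos: [0.4771, 0.3083, 0.2034]
tcp_rot: [180.0, 0.0, 179.9]
wrist_force: [0.1, -0.5, -0.1]
opening: 0.0554
grasp_force: 0.0
```

```bash
python3 - <<'E'
from workcell import optics
from h import *
for n in("top","side"):
    c=optics.camera(n);cv2.imwrite(f"pics/{n}3.png",c["color"][:,:,::-1])
crop("pics/side3.png","pics/s3c.png",220,190,200,150,4)
E
```

```text
(no output)
```

View pics/s3c.png

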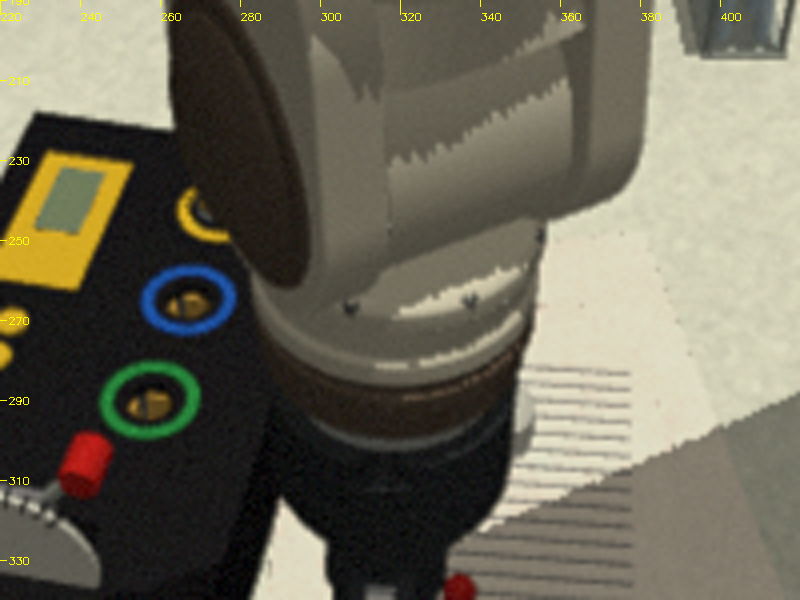

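The arm hides the yellow well; I'll check it later. Next I grasp the green standard.

```bash
python3 -m handwheel '[{"tx":0,"ty":0.002,"tz":0.046,"ax":0,"ay":0,"az":0,"jaw":0.3},{"tx":0,"ty":0,"tz":0.046,"ax":0,"ay":0,"az":0,"jaw":0.3},{"tx":0,"ty":0,"tz":0.05,"ax":0,"ay":0,"az":0,"jaw":0.3},{"tx":0,"ty":0,"tz":0,"ax":0,"ay":0,"az":0,"jaw":0.3},{"tx":0,"ty":0,"tz":0,"ax":0,"ay":0,"az":0,"jaw":-1},{"tx":0,"ty":0,"tz":0,"ax":0,"ay":0,"az":0,"jaw":-1},{"tx":0,"ty":0,"tz":0,"ax":0,"ay":0,"az":0,"jaw":-1},{"tx":0,"ty":0,"tz":0,"ax":0,"ay":0,"az":0,"jaw":-1},{"tx":0,"ty":0,"tz":0,"ax":0,"ay":0,"az":0,"jaw":-1},{"tx":0,"ty":0,"tz":0,"ax":0,"ay":0,"az":0,"jaw":-1}]' 100
```

```text
time: 12.8
ee_pos: [0.4781, 0.3119, 0.0645]
tcp_rot: [179.9, 0.2, 180.0]
wrist_force: [-0.5, -0.8, 7.3]
opening: 0.0233
grasp_force: 97.7
```

```bash
python3 -m handwheel '[{"tx":0,"ty":0,"tz":-0.04,"ax":0,"ay":0,"az":0,"jaw":-1},{"tx":0,"ty":0,"tz":-0.05,"ax":0,"ay":0,"az":0,"jaw":-1},{"tx":0,"ty":0,"tz":-0.06,"ax":0,"ay":0,"az":0,"jaw":-1},{"tx":-0.02,"ty":-0.0374,"tz":0,"ax":0,"ay":0,"az":0,"jaw":-1},{"tx":-0.02,"ty":-0.0374,"tz":0,"ax":0,"ay":0,"az":0,"jaw":-1},{"tx":-0.02,"ty":-0.0374,"tz":0,"ax":0,"ay":0,"az":0,"jaw":-1},{"tx":-0.02,"ty":-0.0374,"tz":0,"ax":0,"ay":0,"az":0,"jaw":-1},{"tx":-0.0285,"ty":-0.0374,"tz":0,"ax":0,"ay":0,"az":0,"jaw":-1},{"tx":-0.0285,"ty":-0.0374,"tz":0,"ax":0,"ay":0,"az":0,"jaw":-1},{"tx":0,"ty":0,"tz":0,"ax":0,"ay":0,"az":0,"jaw":-1}]' 100
python3 - <<'E'
from workcell import telemetry
print(telemetry.get_obs()["ee_pos"])
E
```

```text
time: 14.05
ee_pos: [0.6154, 0.0842, 0.2122]
tcp_rot: [-180.0, 0.1, 179.8]
wrist_force: [-0.3, -0.2, -0.1]
opening: 0.0233
grasp_force: 98.3
[0.61535528 0.08417487 0.21221617]
```

```bash
python3 -m handwheel '[{"tx":0.0003,"ty":0.0034,"tz":0,"ax":0,"ay":0,"az":0,"jaw":-1},{"tx":0,"ty":0,"tz":0.03,"ax":0,"ay":0,"az":0,"jaw":-1},{"tx":0,"ty":0,"tz":0.02,"ax":0,"ay":0,"az":0,"jaw":-1},{"tx":0,"ty":0,"tz":0.01,"ax":0,"ay":0,"az":0,"jaw":-1},{"tx":0,"ty":0,"tz":0.01,"ax":0,"ay":0,"az":0,"jaw":-1},{"tx":0,"ty":0,"tz":0.01,"ax":0,"ay":0,"az":0,"jaw":-1},{"tx":0,"ty":0,"tz":0.01,"ax":0,"ay":0,"az":0,"jaw":-1},{"tx":0,"ty":0,"tz":0.008,"ax":0,"ay":0,"az":0,"jaw":-1},{"tx":0,"ty":0,"tz":0,"ax":0,"ay":0,"az":0,"jaw":-1},{"tx":0,"ty":0,"tz":0,"ax":0,"ay":0,"az":0,"jaw":-1}]' 120
```

```text
time: 15.3
ee_pos: [0.6138, 0.0891, 0.1126]
tcp_rot: [-179.9, 0.0, 179.9]
wrist_force: [2.8, -4.7, -3.3]
opening: 0.023
grasp_force: 117.8
```

```bash
python3 -m handwheel '[{"tx":-0.0005,"ty":-0.001,"tz":0,"ax":0,"ay":0,"az":0,"jaw":-1},{"tx":0,"ty":0,"tz":0.002,"ax":0,"ay":0,"az":0,"jaw":-1},{"tx":0,"ty":0,"tz":0.002,"ax":0,"ay":0,"az":0,"jaw":-1},{"tx":0,"ty":0,"tz":0.002,"ax":0,"ay":0,"az":0,"jaw":-1},{"tx":0,"ty":0,"tz":0.002,"ax":0,"ay":0,"az":0,"jaw":-1},{"tx":0,"ty":0,"tz":0.001,"ax":0,"ay":0,"az":0,"jaw":-1},{"tx":0,"ty":0,"tz":0.001,"ax":0,"ay":0,"az":0,"jaw":-1},{"tx":0,"ty":0,"tz":0,"ax":0,"ay":0,"az":0,"jaw":-1},{"tx":0,"ty":0,"tz":0,"ax":0,"ay":0,"az":0,"jaw":-1},{"tx":0,"ty":0,"tz":0,"ax":0,"ay":0,"az":0,"jaw":-1}]' 120
```

```text
time: 16.55
ee_pos: [0.6145, 0.0886, 0.1054]
tcp_rot: [-180.0, 0.2, 180.0]
wrist_force: [-1.8, -6.5, 13.1]
opening: 0.0226
grasp_force: 119.3
```

```bash
python3 -m handwheel '[{"tx":0,"ty":-0.0005,"tz":0.002,"ax":0,"ay":0,"az":0,"jaw":-1},{"tx":0,"ty":0,"tz":0.002,"ax":0,"ay":0,"az":0,"jaw":-1},{"tx":0,"ty":0,"tz":0.002,"ax":0,"ay":0,"az":0,"jaw":-1},{"tx":0,"ty":0,"tz":0.001,"ax":0,"ay":0,"az":0,"jaw":-1},{"tx":0,"ty":0,"tz":0,"ax":0,"ay":0,"az":0,"jaw":-1},{"tx":0,"ty":0,"tz":0,"ax":0,"ay":0,"az":0,"jaw":-1},{"tx":0,"ty":0,"tz":0,"ax":0,"ay":0,"az":0,"jaw":-1},{"tx":0,"ty":0,"tz":0,"ax":0,"ay":0,"az":0,"jaw":-1},{"tx":0,"ty":0,"tz":0,"ax":0,"ay":0,"az":0,"jaw":-1},{"tx":0,"ty":0,"tz":0,"ax":0,"ay":0,"az":0,"jaw":-1}]' 120
```

```text
time: 17.8
ee_pos: [0.6149, 0.0885, 0.1044]
tcp_rot: [180.0, 0.5, 180.0]
wrist_force: [-17.0, -6.4, 48.4]
opening: 0.0233
grasp_force: 123.5
```

```bash
python3 -m handwheel '[{"tx":0,"ty":0,"tz":-0.008,"ax":0,"ay":0,"az":0,"jaw":-1},{"tx":0,"ty":0,"tz":0,"ax":0,"ay":0,"az":0,"jaw":0.3},{"tx":0,"ty":0,"tz":0,"ax":0,"ay":0,"az":0,"jaw":0.3},{"tx":0,"ty":0,"tz":0,"ax":0,"ay":0,"az":0,"jaw":0.3},{"tx":0,"ty":0,"tz":0,"ax":0,"ay":0,"az":0,"jaw":0.3},{"tx":0,"ty":0,"tz":-0.03,"ax":0,"ay":0,"az":0,"jaw":0.3},{"tx":0,"ty":0,"tz":-0.03,"ax":0,"ay":0,"az":0,"jaw":0.3},{"tx":0,"ty":0,"tz":-0.04,"ax":0,"ay":0,"az":0,"jaw":0.3},{"tx":0.04,"ty":0.021,"tz":0,"ax":0,"ay":0,"az":0,"jaw":0.3},{"tx":0.04,"ty":0.021,"tz":0,"ax":0,"ay":0,"az":0,"jaw":0.3}]' 60
python3 -m handwheel '[{"tx":0.04,"ty":0.021,"tz":0,"ax":0,"ay":0,"az":0,"jaw":0.3},{"tx":0.04,"ty":0.021,"tz":0,"ax":0,"ay":0,"az":0,"jaw":0.3},{"tx":0,"ty":0,"tz":0.03,"ax":0,"ay":0,"az":0,"jaw":0.3},{"tx":0,"ty":0,"tz":0.03,"ax":0,"ay":0,"az":0,"jaw":0.3},{"tx":0,"ty":0,"tz":0.03,"ax":0,"ay":0,"az":0,"jaw":0.3},{"tx":0,"ty":0,"tz":0,"ax":0,"ay":0,"az":0,"jaw":0.3},{"tx":0,"ty":0,"tz":0,"ax":0,"ay":0,"az":0,"jaw":0.3},{"tx":0,"ty":0,"tz":0,"ax":0,"ay":0,"az":0,"jaw":0.3},{"tx":0,"ty":0,"tz":0,"ax":0,"ay":0,"az":0,"jaw":0.3},{"tx":0,"ty":0,"tz":0,"ax":0,"ay":0,"az":0,"jaw":0.3}]' 60
python3 - <<'E'
from workcell import optics,telemetry
from h import *
print(telemetry.get_obs()["ee_pos"])
c=optics.camera("side");cv2.imwrite("pics/s4.png",c["color"][:,:,::-1])
crop("pics/s4.png","pics/s4c.png",220,210,200,150,4)
E
```

```text
time: 19.05
ee_pos: [0.5334, 0.131, 0.2044]
tcp_rot: [180.0, 0.0, 180.0]
wrist_force: [0.3, 0.7, -0.3]
opening: 0.0556
grasp_force: 0.0
time: 20.3
ee_pos: [0.4541, 0.1726, 0.1147]
tcp_rot: [180.0, 0.0, 180.0]
wrist_force: [-0.0, 0.9, -0.2]
opening: 0.0556
grasp_force: 0.0
[0.45413064 0.17263381 0.11469001]
```

View pics/s4c.png

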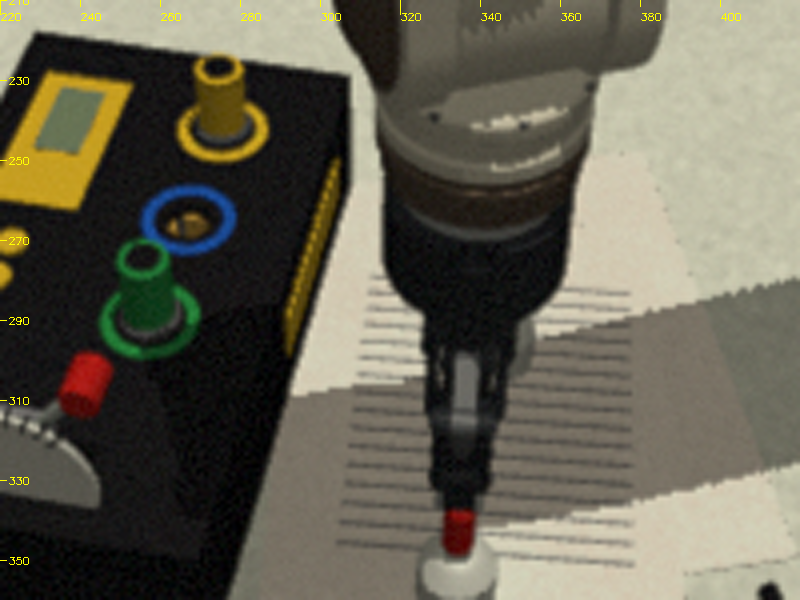

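The yellow and green standards both look seated, and bottle 1's cap at (335,343) is centred under the gripper. Grasping bottle 1.

```bash
python3 -m handwheel '[{"tx":0,"ty":0,"tz":0.036,"ax":0,"ay":0,"az":0,"jaw":0.3},{"tx":0,"ty":0,"tz":0.036,"ax":0,"ay":0,"az":0,"jaw":0.3},{"tx":0,"ty":0,"tz":0,"ax":0,"ay":0,"az":0,"jaw":0.3},{"tx":0,"ty":0,"tz":0,"ax":0,"ay":0,"az":0,"jaw":-1},{"tx":0,"ty":0,"tz":0,"ax":0,"ay":0,"az":0,"jaw":-1},{"tx":0,"ty":0,"tz":0,"ax":0,"ay":0,"az":0,"jaw":-1},{"tx":0,"ty":0,"tz":0,"ax":0,"ay":0,"az":0,"jaw":-1},{"tx":0,"ty":0,"tz":0,"ax":0,"ay":0,"az":0,"jaw":-1},{"tx":0,"ty":0,"tz":0,"ax":0,"ay":0,"az":0,"jaw":-1},{"tx":0,"ty":0,"tz":0,"ax":0,"ay":0,"az":0,"jaw":-1}]' 40
python3 - <<'E'
from h import *
print(pr("side",[.5995,-.051,.135]),pr("side",[.615,.0882,.135]))
E
```

```text
time: 21.6
ee_pos: [0.4549, 0.173, 0.044]
tcp_rot: [179.9, 0.1, -180.0]
wrist_force: [-1.2, -0.6, 6.9]
opening: 0.0146
grasp_force: 38.9
[274.55548071 226.4121733 ] [255.59214562 273.75396974]
```

```bash
python3 -m handwheel '[{"tx":0,"ty":0,"tz":-0.04,"ax":0,"ay":0,"az":0,"jaw":-1},{"tx":0,"ty":0,"tz":-0.055,"ax":0,"ay":0,"az":0,"jaw":-1},{"tx":0,"ty":0,"tz":-0.055,"ax":0,"ay":0,"az":0,"jaw":-1},{"tx":0,"ty":0,"tz":-0.06,"ax":0,"ay":0,"az":0,"jaw":-1},{"tx":-0.004,"ty":-0.05,"tz":0,"ax":0,"ay":0,"az":0,"jaw":-1},{"tx":-0.004,"ty":-0.05,"tz":0,"ax":0,"ay":0,"az":0,"jaw":-1},{"tx":-0.004,"ty":-0.05,"tz":0,"ax":0,"ay":0,"az":0,"jaw":-1},{"tx":-0.004,"ty":-0.05,"tz":0,"ax":0,"ay":0,"az":0,"jaw":-1},{"tx":-0.004,"ty":-0.05,"tz":0,"ax":0,"ay":0,"az":0,"jaw":-1},{"tx":-0.004,"ty":-0.05,"tz":0,"ax":0,"ay":0,"az":0,"jaw":-1}]' 40
python3 -m handwheel '[{"tx":-0.004,"ty":-0.05,"tz":0,"ax":0,"ay":0,"az":0,"jaw":-1},{"tx":-0.004,"ty":-0.05,"tz":0,"ax":0,"ay":0,"az":0,"jaw":-1},{"tx":-0.004,"ty":-0.05,"tz":0,"ax":0,"ay":0,"az":0,"jaw":-1},{"tx":-0.004,"ty":-0.05,"tz":0,"ax":0,"ay":0,"az":0,"jaw":-1},{"tx":-0.004,"ty":-0.05,"tz":0,"ax":0,"ay":0,"az":0,"jaw":-1},{"tx":0,"ty":0,"tz":0,"ax":0,"ay":0,"az":0,"jaw":-1},{"tx":0,"ty":0,"tz":0,"ax":0,"ay":0,"az":0,"jaw":-1},{"tx":0,"ty":0,"tz":0,"ax":0,"ay":0,"az":0,"jaw":-1},{"tx":0,"ty":0,"tz":0,"ax":0,"ay":0,"az":0,"jaw":-1},{"tx":0,"ty":0,"tz":0,"ax":0,"ay":0,"az":0,"jaw":-1}]' 40
python3 - <<'E'
from workcell import optics,telemetry
from h import *
print(telemetry.get_obs()["ee_pos"])
c=optics.camera("side");cv2.imwrite("pics/s5.png",c["color"][:,:,::-1])
crop("pics/s5.png","pics/s5c.png",220,60,200,150,4)
E
```

```text
time: 22.85
ee_pos: [0.4779, -0.1291, 0.2531]
tcp_rot: [-180.0, 0.1, 180.0]
wrist_force: [1.5, 0.2, 0.6]
opening: 0.0145
grasp_force: 39.2
time: 24.1
ee_pos: [0.4981, -0.3768, 0.2527]
tcp_rot: [-180.0, 0.0, -180.0]
wrist_force: [0.6, 0.2, 0.2]
opening: 0.0147
grasp_force: 39.2
[ 0.49806585 -0.37682998  0.25273287]
```

View pics/s5c.png

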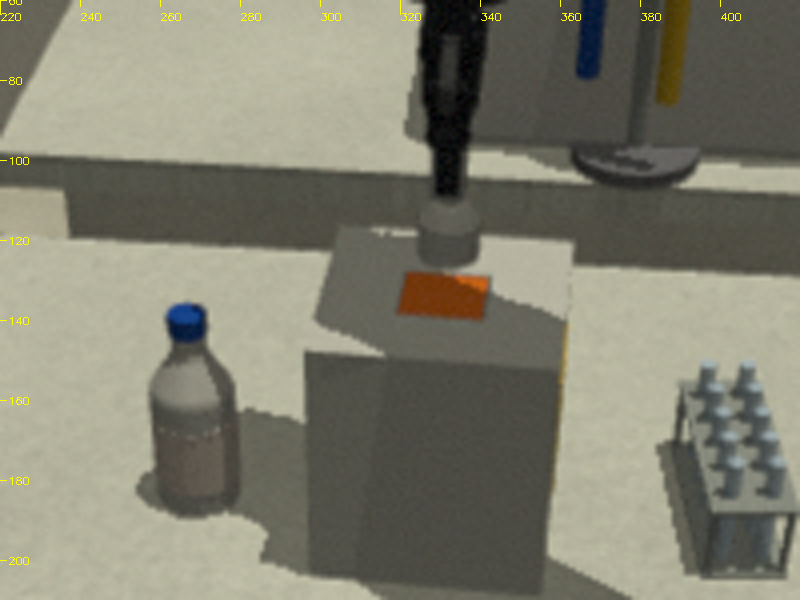

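The bottle (col 332) hangs over the flap (centre about 331,134). Pushing it through.

```bash
python3 -m handwheel '[{"tx":-0.001,"ty":0.001,"tz":0.012,"ax":0,"ay":0,"az":0,"jaw":-1},{"tx":0,"ty":0,"tz":0.01,"ax":0,"ay":0,"az":0,"jaw":-1},{"tx":0,"ty":0,"tz":0.01,"ax":0,"ay":0,"az":0,"jaw":-1},{"tx":0,"ty":0,"tz":0.01,"ax":0,"ay":0,"az":0,"jaw":-1},{"tx":0,"ty":0,"tz":0.01,"ax":0,"ay":0,"az":0,"jaw":-1},{"tx":0,"ty":0,"tz":0.01,"ax":0,"ay":0,"az":0,"jaw":-1},{"tx":0,"ty":0,"tz":0.004,"ax":0,"ay":0,"az":0,"jaw":-1},{"tx":0,"ty":0,"tz":0,"ax":0,"ay":0,"az":0,"jaw":-1},{"tx":0,"ty":0,"tz":0,"ax":0,"ay":0,"az":0,"jaw":-1},{"tx":0,"ty":0,"tz":0,"ax":0,"ay":0,"az":0,"jaw":-1}]' 40
```

```text
time: 25.4
ee_pos: [0.4991, -0.3765, 0.1867]
tcp_rot: [-180.0, 0.0, -180.0]
wrist_force: [0.8, -0.4, 0.1]
opening: 0.0148
grasp_force: 39.4
```

```bash
python3 -m handwheel '[{"tx":0,"ty":0,"tz":0,"ax":0,"ay":0,"az":0,"jaw":0.3},{"tx":0,"ty":0,"tz":0,"ax":0,"ay":0,"az":0,"jaw":0.3},{"tx":0,"ty":0,"tz":0,"ax":0,"ay":0,"az":0,"jaw":0.3},{"tx":0,"ty":0,"tz":0,"ax":0,"ay":0,"az":0,"jaw":0.3},{"tx":0,"ty":0,"tz":0,"ax":0,"ay":0,"az":0,"jaw":0.3},{"tx":0,"ty":0,"tz":-0.03,"ax":0,"ay":0,"az":0,"jaw":0.3},{"tx":0,"ty":0,"tz":-0.04,"ax":0,"ay":0,"az":0,"jaw":0.3},{"tx":0,"ty":0,"tz":0,"ax":0,"ay":0,"az":0,"jaw":0.3},{"tx":0,"ty":0,"tz":0,"ax":0,"ay":0,"az":0,"jaw":0.3},{"tx":0,"ty":0,"tz":0,"ax":0,"ay":0,"az":0,"jaw":0.3}]' 40
python3 - <<'E'
from workcell import optics,telemetry
from h import *
for n in("top","side"):
    c=optics.camera(n);cv2.imwrite(f"pics/{n}6.png",c["color"][:,:,::-1])
s=cv2.imread("pics/side6.png");t=cv2.imread("pics/top6.png")
a=cv2.resize(s[60:360,200:400],None,fx=2,fy=2);b=cv2.resize(t[140:340,160:360],None,fx=2,fy=2)
out=np.zeros((600,800,3),np.uint8);out[:600,:400]=a;out[:400,400:]=b;cv2.imwrite("pics/m6.png",out)
E
```

```text
time: 26.65
ee_pos: [0.4987, -0.3762, 0.2549]
tcp_rot: [179.9, -0.1, 180.0]
wrist_force: [0.4, 0.4, -0.3]
opening: 0.0557
grasp_force: 0.0
```

View pics/m6.png

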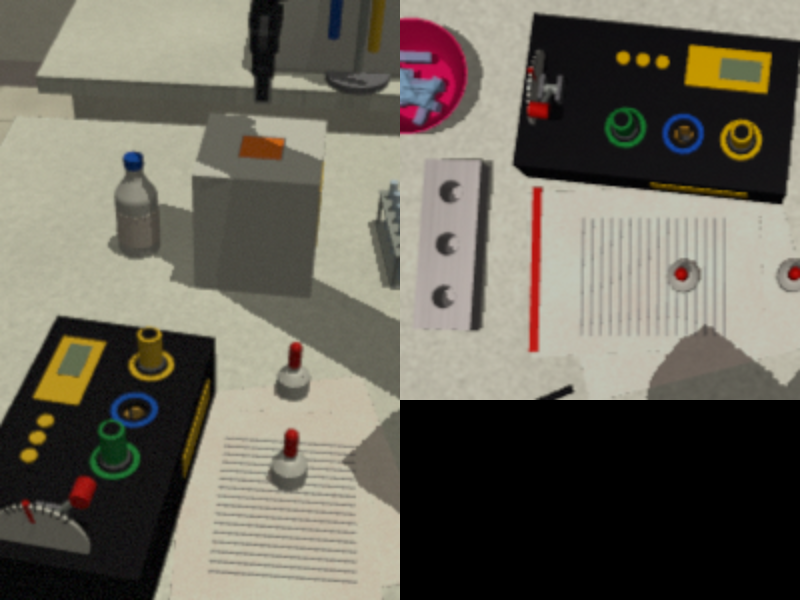

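Bottle 1 is gone and the flap is shut. Bottles 2 and 3 haven't moved, with caps at about (300.5,276.5) and (357,276). Next is bottle 3.

```bash
python3 -m handwheel '[{"tx":0.0117,"ty":0.0525,"tz":0,"ax":0,"ay":0,"az":0,"jaw":0.3},{"tx":0.0117,"ty":0.0525,"tz":0,"ax":0,"ay":0,"az":0,"jaw":0.3},{"tx":0.0117,"ty":0.0525,"tz":0,"ax":0,"ay":0,"az":0,"jaw":0.3},{"tx":0.0117,"ty":0.0525,"tz":0,"ax":0,"ay":0,"az":0,"jaw":0.3},{"tx":0.0115,"ty":0.0525,"tz":0,"ax":0,"ay":0,"az":0,"jaw":0.3},{"tx":0,"ty":0,"tz":0.045,"ax":0,"ay":0,"az":0,"jaw":0.3},{"tx":0,"ty":0,"tz":0.045,"ax":0,"ay":0,"az":0,"jaw":0.3},{"tx":0,"ty":0,"tz":0.045,"ax":0,"ay":0,"az":0,"jaw":0.3},{"tx":0,"ty":0,"tz":0,"ax":0,"ay":0,"az":0,"jaw":0.3},{"tx":0,"ty":0,"tz":0,"ax":0,"ay":0,"az":0,"jaw":0.3}]' 40
cat >caps.py <<'E'
from workcell import optics,telemetry
from h import *
print(telemetry.get_obs()["ee_pos"].round(4))
c=optics.camera("side")["color"]
h=cv2.cvtColor(c,cv2.COLOR_RGB2HSV);m=cv2.inRange(h,(0,160,60),(6,255,255))|cv2.inRange(h,(174,160,60),(180,255,255))
k,l,s,ct=cv2.connectedComponentsWithStats(m)
for i in range(1,k):
    if 40<s[i,4]<400 and 200<s[i,0]<400: print(s[i],bp("side",ct[i][0],ct[i][1],.061)+[.0006,-.003,0])
E
python3 caps.py
```

```text
time: 28.0
ee_pos: [0.4411, -0.1141, 0.123]
tcp_rot: [-180.0, 0.1, 180.0]
wrist_force: [0.8, -0.4, -0.2]
opening: 0.0557
grasp_force: 0.0
[ 0.4411 -0.1141  0.123 ]
[345 232   5  12  57] [ 0.44234675 -0.11291485  0.061     ]
[343 275   6  13  68] [0.44131462 0.02173874 0.061     ]
[235 298  13  16 161] [0.64772995 0.10667935 0.061     ]
```

```bash
python3 -m handwheel '[{"tx":0,"ty":0.001,"tz":0.04,"ax":0,"ay":0,"az":0,"jaw":0.3},{"tx":0,"ty":0,"tz":0.04,"ax":0,"ay":0,"az":0,"jaw":0.3},{"tx":0,"ty":0,"tz":0,"ax":0,"ay":0,"az":0,"jaw":0.3},{"tx":0,"ty":0,"tz":0,"ax":0,"ay":0,"az":0,"jaw":-1},{"tx":0,"ty":0,"tz":0,"ax":0,"ay":0,"az":0,"jaw":-1},{"tx":0,"ty":0,"tz":0,"ax":0,"ay":0,"az":0,"jaw":-1},{"tx":0,"ty":0,"tz":0,"ax":0,"ay":0,"az":0,"jaw":-1},{"tx":0,"ty":0,"tz":0,"ax":0,"ay":0,"az":0,"jaw":-1},{"tx":0,"ty":0,"tz":0,"ax":0,"ay":0,"az":0,"jaw":-1},{"tx":0,"ty":0,"tz":0,"ax":0,"ay":0,"az":0,"jaw":-1}]' 40
```

```text
time: 29.3
ee_pos: [0.4416, -0.1132, 0.0427]
tcp_rot: [-180.0, 0.1, 180.0]
wrist_force: [-1.0, -0.6, 7.1]
opening: 0.0144
grasp_force: 39.8
```

```bash
python3 -m handwheel '[{"tx":0,"ty":0,"tz":-0.04,"ax":0,"ay":0,"az":0,"jaw":-1},{"tx":0,"ty":0,"tz":-0.055,"ax":0,"ay":0,"az":0,"jaw":-1},{"tx":0,"ty":0,"tz":-0.055,"ax":0,"ay":0,"az":0,"jaw":-1},{"tx":0,"ty":0,"tz":-0.06,"ax":0,"ay":0,"az":0,"jaw":-1},{"tx":-0.0115,"ty":-0.0526,"tz":0,"ax":0,"ay":0,"az":0,"jaw":-1},{"tx":-0.0115,"ty":-0.0526,"tz":0,"ax":0,"ay":0,"az":0,"jaw":-1},{"tx":-0.0115,"ty":-0.0526,"tz":0,"ax":0,"ay":0,"az":0,"jaw":-1},{"tx":-0.0115,"ty":-0.0526,"tz":0,"ax":0,"ay":0,"az":0,"jaw":-1},{"tx":-0.0115,"ty":-0.0526,"tz":0,"ax":0,"ay":0,"az":0,"jaw":-1},{"tx":0,"ty":0,"tz":0,"ax":0,"ay":0,"az":0,"jaw":-1}]' 40
```

```text
time: 30.55
ee_pos: [0.498, -0.3789, 0.2489]
tcp_rot: [179.9, -0.2, 179.8]
wrist_force: [0.0, 0.1, -1.5]
opening: 0.0146
grasp_force: 39.3
```

```bash
python3 -m handwheel '[{"tx":-0.001,"ty":0.001,"tz":0.01,"ax":0,"ay":0,"az":0,"jaw":-1},{"tx":0,"ty":0,"tz":0.01,"ax":0,"ay":0,"az":0,"jaw":-1},{"tx":0,"ty":0,"tz":0.01,"ax":0,"ay":0,"az":0,"jaw":-1},{"tx":0,"ty":0,"tz":0.01,"ax":0,"ay":0,"az":0,"jaw":-1},{"tx":0,"ty":0,"tz":0.01,"ax":0,"ay":0,"az":0,"jaw":-1},{"tx":0,"ty":0,"tz":0.01,"ax":0,"ay":0,"az":0,"jaw":-1},{"tx":0,"ty":0,"tz":0.003,"ax":0,"ay":0,"az":0,"jaw":-1},{"tx":0,"ty":0,"tz":0,"ax":0,"ay":0,"az":0,"jaw":-1},{"tx":0,"ty":0,"tz":0,"ax":0,"ay":0,"az":0,"jaw":-1},{"tx":0,"ty":0,"tz":0,"ax":0,"ay":0,"az":0,"jaw":-1}]' 40
```

```text
time: 31.8
ee_pos: [0.4992, -0.375, 0.1886]
tcp_rot: [-180.0, 0.0, 180.0]
wrist_force: [-0.5, -1.3, -0.7]
opening: 0.0143
grasp_force: 39.4
```

Release, lift, and go back to bottle 2: dx -0.058, dy +0.397.

```bash
python3 -m handwheel '[{"tx":0,"ty":0,"tz":0.002,"ax":0,"ay":0,"az":0,"jaw":-1},{"tx":0,"ty":0,"tz":0,"ax":0,"ay":0,"az":0,"jaw":0.3},{"tx":0,"ty":0,"tz":0,"ax":0,"ay":0,"az":0,"jaw":0.3},{"tx":0,"ty":0,"tz":0,"ax":0,"ay":0,"az":0,"jaw":0.3},{"tx":0,"ty":0,"tz":0,"ax":0,"ay":0,"az":0,"jaw":0.3},{"tx":0,"ty":0,"tz":-0.03,"ax":0,"ay":0,"az":0,"jaw":0.3},{"tx":0,"ty":0,"tz":-0.04,"ax":0,"ay":0,"az":0,"jaw":0.3},{"tx":0,"ty":0,"tz":0,"ax":0,"ay":0,"az":0,"jaw":0.3},{"tx":0,"ty":0,"tz":0,"ax":0,"ay":0,"az":0,"jaw":0.3},{"tx":0,"ty":0,"tz":0,"ax":0,"ay":0,"az":0,"jaw":0.3}]' 40
python3 -m handwheel '[{"tx":0.0073,"ty":0.0496,"tz":0,"ax":0,"ay":0,"az":0,"jaw":0.3},{"tx":0.0073,"ty":0.0496,"tz":0,"ax":0,"ay":0,"az":0,"jaw":0.3},{"tx":0.0073,"ty":0.0496,"tz":0,"ax":0,"ay":0,"az":0,"jaw":0.3},{"tx":0.0073,"ty":0.0496,"tz":0,"ax":0,"ay":0,"az":0,"jaw":0.3},{"tx":0.0073,"ty":0.0496,"tz":0,"ax":0,"ay":0,"az":0,"jaw":0.3},{"tx":0.0073,"ty":0.0496,"tz":0,"ax":0,"ay":0,"az":0,"jaw":0.3},{"tx":0.0073,"ty":0.0496,"tz":0,"ax":0,"ay":0,"az":0,"jaw":0.3},{"tx":0.0073,"ty":0.0496,"tz":0,"ax":0,"ay":0,"az":0,"jaw":0.3},{"tx":0,"ty":0,"tz":0,"ax":0,"ay":0,"az":0,"jaw":0.3},{"tx":0,"ty":0,"tz":0,"ax":0,"ay":0,"az":0,"jaw":0.3}]' 40
python3 caps.py; python3 - <<'E'
from workcell import optics
from h import *
c=optics.camera("side")["color"];cv2.imwrite("pics/s7.png",c[:,:,::-1]);crop("pics/s7.png","pics/s7c.png",200,80,200,150,4)
E
```

```text
time: 33.05
ee_pos: [0.4989, -0.3747, 0.2549]
tcp_rot: [179.9, -0.1, 180.0]
wrist_force: [0.7, 0.1, -0.5]
opening: 0.0552
grasp_force: 0.0
time: 34.3
ee_pos: [0.4406, 0.0218, 0.2557]
tcp_rot: [-180.0, -0.0, -180.0]
wrist_force: [0.5, 0.1, -0.9]
opening: 0.0557
grasp_force: 0.0
[0.4406 0.0218 0.2557]
[342 275   7  13  77] [0.44144754 0.02255889 0.061     ]
[235 298  13  16 160] [0.64769501 0.10642894 0.061     ]
```

View pics/s7c.png

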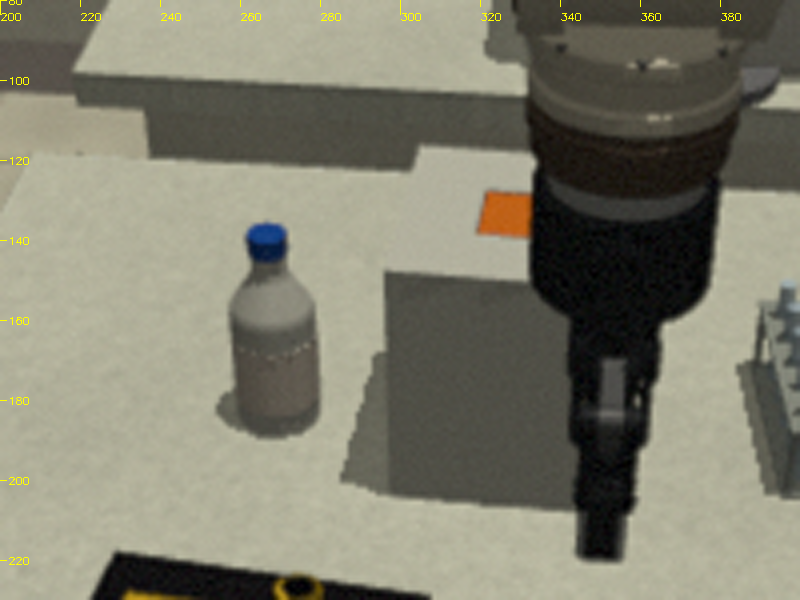

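The flap is shut at about (326,133), bottle 3 is in, and bottle 2 is directly below the gripper. Descending 0.213 m.

```bash
python3 -m handwheel '[{"tx":0,"ty":0,"tz":0.055,"ax":0,"ay":0,"az":0,"jaw":0.3},{"tx":0,"ty":0,"tz":0.055,"ax":0,"ay":0,"az":0,"jaw":0.3},{"tx":0,"ty":0,"tz":0.055,"ax":0,"ay":0,"az":0,"jaw":0.3},{"tx":0,"ty":0,"tz":0.048,"ax":0,"ay":0,"az":0,"jaw":0.3},{"tx":0,"ty":0,"tz":0,"ax":0,"ay":0,"az":0,"jaw":0.3},{"tx":0,"ty":0,"tz":0,"ax":0,"ay":0,"az":0,"jaw":-1},{"tx":0,"ty":0,"tz":0,"ax":0,"ay":0,"az":0,"jaw":-1},{"tx":0,"ty":0,"tz":0,"ax":0,"ay":0,"az":0,"jaw":-1},{"tx":0,"ty":0,"tz":0,"ax":0,"ay":0,"az":0,"jaw":-1},{"tx":0,"ty":0,"tz":0,"ax":0,"ay":0,"az":0,"jaw":-1}]' 40
```

```text
time: 35.65
ee_pos: [0.4422, 0.0218, 0.0456]
tcp_rot: [-180.0, 0.2, 180.0]
wrist_force: [0.7, -1.7, 6.9]
opening: 0.015
grasp_force: 38.9
```

```bash
python3 -m handwheel '[{"tx":0,"ty":0,"tz":-0.04,"ax":0,"ay":0,"az":0,"jaw":-1},{"tx":0,"ty":0,"tz":-0.055,"ax":0,"ay":0,"az":0,"jaw":-1},{"tx":0,"ty":0,"tz":-0.055,"ax":0,"ay":0,"az":0,"jaw":-1},{"tx":0,"ty":0,"tz":-0.06,"ax":0,"ay":0,"az":0,"jaw":-1},{"tx":-0.0071,"ty":-0.0497,"tz":0,"ax":0,"ay":0,"az":0,"jaw":-1},{"tx":-0.0071,"ty":-0.0497,"tz":0,"ax":0,"ay":0,"az":0,"jaw":-1},{"tx":-0.0071,"ty":-0.0497,"tz":0,"ax":0,"ay":0,"az":0,"jaw":-1},{"tx":-0.0071,"ty":-0.0497,"tz":0,"ax":0,"ay":0,"az":0,"jaw":-1},{"tx":-0.0071,"ty":-0.0497,"tz":0,"ax":0,"ay":0,"az":0,"jaw":-1},{"tx":-0.0071,"ty":-0.0497,"tz":0,"ax":0,"ay":0,"az":0,"jaw":-1}]' 40
python3 -m handwheel '[{"tx":-0.0071,"ty":-0.0497,"tz":0,"ax":0,"ay":0,"az":0,"jaw":-1},{"tx":-0.0071,"ty":-0.0497,"tz":0,"ax":0,"ay":0,"az":0,"jaw":-1},{"tx":0,"ty":0,"tz":0,"ax":0,"ay":0,"az":0,"jaw":-1},{"tx":0,"ty":0,"tz":0,"ax":0,"ay":0,"az":0,"jaw":-1},{"tx":0,"ty":0,"tz":0,"ax":0,"ay":0,"az":0,"jaw":-1},{"tx":0,"ty":0,"tz":0,"ax":0,"ay":0,"az":0,"jaw":-1},{"tx":0,"ty":0,"tz":0,"ax":0,"ay":0,"az":0,"jaw":-1},{"tx":0,"ty":0,"tz":0,"ax":0,"ay":0,"az":0,"jaw":-1},{"tx":0,"ty":0,"tz":0,"ax":0,"ay":0,"az":0,"jaw":-1},{"tx":0,"ty":0,"tz":0,"ax":0,"ay":0,"az":0,"jaw":-1}]' 40
```

```text
time: 36.9
ee_pos: [0.4835, -0.2781, 0.2546]
tcp_rot: [-179.9, 0.1, 180.0]
wrist_force: [-0.1, 0.8, -0.3]
opening: 0.0144
grasp_force: 39.2
time: 38.15
ee_pos: [0.4975, -0.3757, 0.2532]
tcp_rot: [180.0, -0.0, -180.0]
wrist_force: [0.2, -0.7, -0.2]
opening: 0.0145
grasp_force: 39.2
```

```bash
python3 -m handwheel '[{"tx":-0.0015,"ty":0,"tz":0.011,"ax":0,"ay":0,"az":0,"jaw":-1},{"tx":0,"ty":0,"tz":0.01,"ax":0,"ay":0,"az":0,"jaw":-1},{"tx":0,"ty":0,"tz":0.01,"ax":0,"ay":0,"az":0,"jaw":-1},{"tx":0,"ty":0,"tz":0.01,"ax":0,"ay":0,"az":0,"jaw":-1},{"tx":0,"ty":0,"tz":0.01,"ax":0,"ay":0,"az":0,"jaw":-1},{"tx":0,"ty":0,"tz":0.01,"ax":0,"ay":0,"az":0,"jaw":-1},{"tx":0,"ty":0,"tz":0.005,"ax":0,"ay":0,"az":0,"jaw":-1},{"tx":0,"ty":0,"tz":0,"ax":0,"ay":0,"az":0,"jaw":-1},{"tx":0,"ty":0,"tz":0,"ax":0,"ay":0,"az":0,"jaw":-1},{"tx":0,"ty":0,"tz":0,"ax":0,"ay":0,"az":0,"jaw":-1}]' 40
python3 -m handwheel '[{"tx":0,"ty":0,"tz":0,"ax":0,"ay":0,"az":0,"jaw":0.3},{"tx":0,"ty":0,"tz":0,"ax":0,"ay":0,"az":0,"jaw":0.3},{"tx":0,"ty":0,"tz":0,"ax":0,"ay":0,"az":0,"jaw":0.3},{"tx":0,"ty":0,"tz":0,"ax":0,"ay":0,"az":0,"jaw":0.3},{"tx":0,"ty":0,"tz":0,"ax":0,"ay":0,"az":0,"jaw":0.3},{"tx":0,"ty":0,"tz":-0.03,"ax":0,"ay":0,"az":0,"jaw":0.3},{"tx":0,"ty":0,"tz":-0.04,"ax":0,"ay":0,"az":0,"jaw":0.3},{"tx":0,"ty":0,"tz":0,"ax":0,"ay":0,"az":0,"jaw":0.3},{"tx":0,"ty":0,"tz":0,"ax":0,"ay":0,"az":0,"jaw":0.3},{"tx":0,"ty":0,"tz":0,"ax":0,"ay":0,"az":0,"jaw":0.3}]' 40
python3 - <<'E'
from h import *
# photometer frame from measured wells
g=np.array([.615,.0882]);y=np.array([.5998,-.051]);d=(g-y);print(np.linalg.norm(d));u=d/np.linalg.norm(d);ex=np.array([u[1],-u[0]])
print("yaw",np.degrees(np.arctan2(-u[0],u[1])))
p=g+u*.093
for a in(0,.3,.6,.873,.93,1.0):
    t=a-.70; q=p+ex*.065*np.sin(t); print(a,np.r_[q,.102+.065*np.cos(t)].round(4),pr("side",np.r_[q,.102+.065*np.cos(t)]).round(1))
print(tri((229.25,195),(241.5,306.25))[0]+[.0015,-.001,.003])
E
```

```text
time: 39.4
ee_pos: [0.4992, -0.3758, 0.1877]
tcp_rot: [-180.0, 0.0, 180.0]
wrist_force: [0.1, -0.4, -0.8]
opening: 0.0148
grasp_force: 39.4
time: 40.65
ee_pos: [0.4988, -0.3755, 0.2559]
tcp_rot: [179.9, -0.1, -180.0]
wrist_force: [-0.2, 0.1, -0.2]
opening: 0.0554
grasp_force: 0.0
0.14002742588507436
yaw -6.231745605040122
0 [0.5835 0.1852 0.1517] [262.5 309.6]
0.3 [0.5999 0.1834 0.1619] [252.9 304.4]
0.6 [0.6186 0.1814 0.1667] [242.2 301. ]
0.873 [0.6362 0.1794 0.166 ] [232.4 299.6]
0.93 [0.6398 0.179  0.1653] [230.5 299.6]
1.0 [0.6442 0.1786 0.1641] [228.2 299.6]
[0.62241248 0.1798931  0.15407941]
```

```bash
python3 -m handwheel '[{"tx":-0.00755,"ty":0.0504,"tz":0,"ax":0,"ay":0,"az":0,"jaw":-1},{"tx":-0.00755,"ty":0.0504,"tz":0,"ax":0,"ay":0,"az":0,"jaw":-1},{"tx":-0.00755,"ty":0.0504,"tz":0,"ax":0,"ay":0,"az":0,"jaw":-1},{"tx":-0.00755,"ty":0.0504,"tz":0,"ax":0,"ay":0,"az":0,"jaw":-1},{"tx":-0.00755,"ty":0.0504,"tz":0,"ax":0,"ay":0,"az":0,"jaw":-1},{"tx":-0.00755,"ty":0.0504,"tz":0,"ax":0,"ay":0,"az":0,"jaw":-1},{"tx":-0.00755,"ty":0.0504,"tz":0,"ax":0,"ay":0,"az":0,"jaw":-1},{"tx":-0.00755,"ty":0.0504,"tz":0,"ax":0,"ay":0,"az":0,"jaw":-1},{"tx":-0.00755,"ty":0.0504,"tz":0,"ax":0,"ay":0,"az":0,"jaw":-1},{"tx":-0.00755,"ty":0.0504,"tz":0,"ax":0,"ay":0,"az":0,"jaw":-1}]' 40
python3 -m handwheel '[{"tx":-0.0077,"ty":0.0505,"tz":0,"ax":0,"ay":0,"az":0,"jaw":-1},{"tx":0,"ty":0,"tz":0,"ax":0,"ay":0,"az":6.2,"jaw":-1},{"tx":0,"ty":0,"tz":0,"ax":0,"ay":0,"az":0,"jaw":-1},{"tx":0,"ty":0,"tz":0,"ax":0,"ay":0,"az":0,"jaw":-1},{"tx":0,"ty":0,"tz":0,"ax":0,"ay":0,"az":0,"jaw":-1},{"tx":0,"ty":0,"tz":0,"ax":0,"ay":0,"az":0,"jaw":-1},{"tx":0,"ty":0,"tz":0,"ax":0,"ay":0,"az":0,"jaw":-1},{"tx":0,"ty":0,"tz":0,"ax":0,"ay":0,"az":0,"jaw":-1},{"tx":0,"ty":0,"tz":0,"ax":0,"ay":0,"az":0,"jaw":-1},{"tx":0,"ty":0,"tz":0,"ax":0,"ay":0,"az":0,"jaw":-1}]' 40
python3 - <<'E'
from h import *
for y in(.19,.2):
  for z in(.12,.13,.14,.15,.16):print(y,z,pr("side",[.664,y,z]).round(1))
E
```

```text
time: 41.9
ee_pos: [0.5742, 0.1299, 0.2563]
tcp_rot: [-180.0, -0.1, -180.0]
wrist_force: [0.6, -0.4, -0.5]
opening: 0.0002
grasp_force: 0.0
time: 43.15
ee_pos: [0.5822, 0.1788, 0.2573]
tcp_rot: [180.0, -0.0, 173.8]
wrist_force: [-0.3, -0.6, 0.1]
opening: -0.0006
grasp_force: 0.0
0.19 0.12 [218.9 319.5]
0.19 0.13 [218.1 316.1]
0.19 0.14 [217.3 312.6]
0.19 0.15 [216.5 309.1]
0.19 0.16 [215.7 305.5]
0.2 0.12 [217.5 324.1]
0.2 0.13 [216.7 320.7]
0.2 0.14 [215.9 317.2]
0.2 0.15 [215.1 313.7]
0.2 0.16 [214.2 310.1]
```

```bash
python3 -m handwheel '[{"tx":0,"ty":-0.006,"tz":0.047,"ax":0,"ay":0,"az":0,"jaw":-1},{"tx":0,"ty":0,"tz":0.04,"ax":0,"ay":0,"az":0,"jaw":-1},{"tx":0,"ty":0,"tz":0.02,"ax":0,"ay":0,"az":0,"jaw":-1},{"tx":0,"ty":0,"tz":0,"ax":0,"ay":0,"az":0,"jaw":-1},{"tx":-0.007,"ty":0,"tz":0,"ax":0,"ay":0,"az":0,"jaw":-1},{"tx":-0.007,"ty":0,"tz":0,"ax":0,"ay":0,"az":0,"jaw":-1},{"tx":-0.005,"ty":0,"tz":0,"ax":0,"ay":0,"az":0,"jaw":-1},{"tx":-0.005,"ty":0,"tz":0,"ax":0,"ay":0,"az":0,"jaw":-1},{"tx":-0.005,"ty":0,"tz":0,"ax":0,"ay":0,"az":0,"jaw":-1},{"tx":0,"ty":0,"tz":0,"ax":0,"ay":0,"az":0,"jaw":-1}]' 40
cat >lev.py <<'E'
from workcell import optics,telemetry
from h import *
print(telemetry.get_obs()["ee_pos"].round(4))
c=optics.camera("side")["color"];cv2.imwrite("pics/lev.png",c[:,:,::-1])
h=cv2.cvtColor(c,cv2.COLOR_RGB2HSV);m=cv2.inRange(h,(0,160,60),(6,255,255))|cv2.inRange(h,(174,160,60),(180,255,255))
k,l,s,ct=cv2.connectedComponentsWithStats(m)
for i in range(1,k):
    if 8<s[i,4]<400 and 190<s[i,0]<300: print(s[i],ct[i].round(1))
ex=np.array([.994,-.1086]);p=np.array([.6224,.1809])+ex*.0419
for a in(0,.3,.6,.785,.873,.96):
    t=a-.7;print(a,pr("side",np.r_[p+ex*.065*np.sin(t),.102+.065*np.cos(t)]).round(1))
E
python3 lev.py
```

```text
time: 44.4
ee_pos: [0.611, 0.1696, 0.1501]
tcp_rot: [-180.0, 0.0, 173.8]
wrist_force: [-0.1, -1.1, -0.1]
opening: 0.0003
grasp_force: 0.0
[0.611  0.1696 0.1501]
[227 299  13  12 110] [232.9 304. ]
[210 310   7  11  26] [213.1 314.1]
0 [241. 306.]
0.3 [231.2 300.9]
0.6 [220.6 297.5]
0.785 [214.  296.4]
0.873 [211.  296.2]
0.96 [208.1 296.1]
```

```bash
python3 -m handwheel '[{"tx":-0.005,"ty":0,"tz":0,"ax":0,"ay":0,"az":0,"jaw":-1},{"tx":-0.005,"ty":0,"tz":0,"ax":0,"ay":0,"az":0,"jaw":-1},{"tx":-0.005,"ty":0,"tz":0,"ax":0,"ay":0,"az":0,"jaw":-1},{"tx":-0.005,"ty":0,"tz":0,"ax":0,"ay":0,"az":0,"jaw":-1},{"tx":-0.005,"ty":0,"tz":0,"ax":0,"ay":0,"az":0,"jaw":-1},{"tx":-0.005,"ty":0,"tz":0,"ax":0,"ay":0,"az":0,"jaw":-1},{"tx":-0.004,"ty":0,"tz":0,"ax":0,"ay":0,"az":0,"jaw":-1},{"tx":0,"ty":0,"tz":0,"ax":0,"ay":0,"az":0,"jaw":-1},{"tx":0,"ty":0,"tz":0,"ax":0,"ay":0,"az":0,"jaw":-1},{"tx":0,"ty":0,"tz":0,"ax":0,"ay":0,"az":0,"jaw":-1}]' 40
python3 lev.py; python3 -c "
from h import *
crop('pics/lev.png','pics/levc.png',185,275,100,75,8)"
```

```text
time: 45.7
ee_pos: [0.6442, 0.166, 0.1503]
tcp_rot: [-180.0, 0.0, 173.8]
wrist_force: [-0.5, 0.4, -0.4]
opening: -0.0003
grasp_force: 0.0
[0.6442 0.166  0.1503]
[208 296  12  10  90] [213.5 300.1]
[211 310   6  11  24] [213.3 314.4]
0 [241. 306.]
0.3 [231.2 300.9]
0.6 [220.6 297.5]
0.785 [214.  296.4]
0.873 [211.  296.2]
0.96 [208.1 296.1]
```

View pics/levc.png

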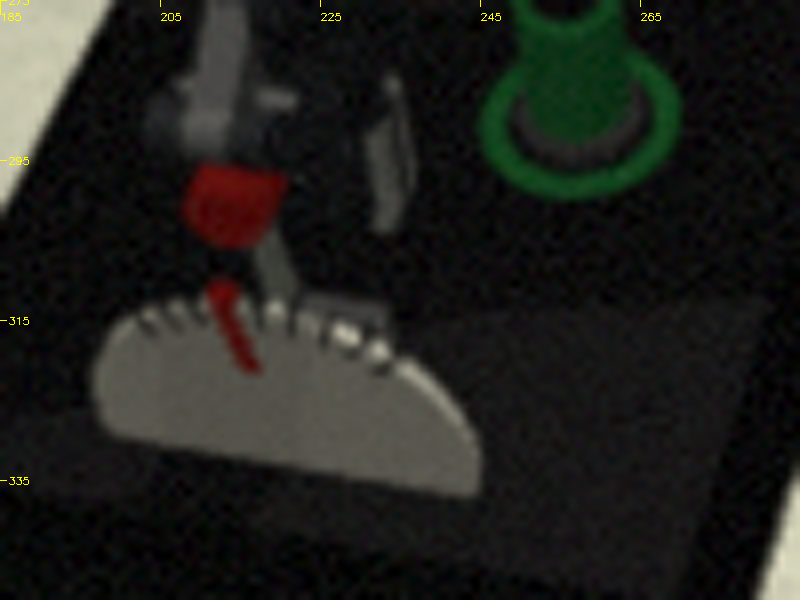

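The grip now spans cols 208–220, row 300, and the red mark is at (213,314). I put the angle between 0.70 and 0.77 rad, so I'll push a further 7 mm, back off and measure.

```bash
python3 -m handwheel '[{"tx":-0.003,"ty":0,"tz":0,"ax":0,"ay":0,"az":0,"jaw":-1},{"tx":-0.002,"ty":0,"tz":0,"ax":0,"ay":0,"az":0,"jaw":-1},{"tx":-0.002,"ty":0,"tz":0,"ax":0,"ay":0,"az":0,"jaw":-1},{"tx":0,"ty":0,"tz":0,"ax":0,"ay":0,"az":0,"jaw":-1},{"tx":0,"ty":0,"tz":0,"ax":0,"ay":0,"az":0,"jaw":-1},{"tx":0.02,"ty":0,"tz":0,"ax":0,"ay":0,"az":0,"jaw":-1},{"tx":0.05,"ty":0,"tz":0,"ax":0,"ay":0,"az":0,"jaw":-1},{"tx":0.05,"ty":0,"tz":-0.02,"ax":0,"ay":0,"az":0,"jaw":-1},{"tx":0.05,"ty":0,"tz":-0.02,"ax":0,"ay":0,"az":0,"jaw":-1},{"tx":0.05,"ty":0,"tz":-0.02,"ax":0,"ay":0,"az":0,"jaw":-1}]' 40
python3 lev.py; python3 -c "
from workcell import optics
from h import *
t=optics.camera('top')['color'][:,:,::-1];s=cv2.imread('pics/lev.png')
o=np.zeros((600,800,3),np.uint8)
o[:,:480]=cv2.resize(s[275:350,190:250],(480,600),interpolation=cv2.INTER_CUBIC)
o[:400,480:]=cv2.resize(t[155:205,215:255],(320,400),interpolation=cv2.INTER_CUBIC)
cv2.imwrite('pics/levd.png',o)"
```

```text
time: 47.0
ee_pos: [0.4309, 0.189, 0.211]
tcp_rot: [180.0, 0.0, 173.8]
wrist_force: [0.4, 0.6, 0.8]
opening: -0.0001
grasp_force: 0.0
[0.4309 0.189  0.211 ]
[205 290  14  16 156] [211. 297.]
[211 310   6  11  26] [213.2 314. ]
0 [241. 306.]
0.3 [231.2 300.9]
0.6 [220.6 297.5]
0.785 [214.  296.4]
0.873 [211.  296.2]
0.96 [208.1 296.1]
```

View pics/levd.png

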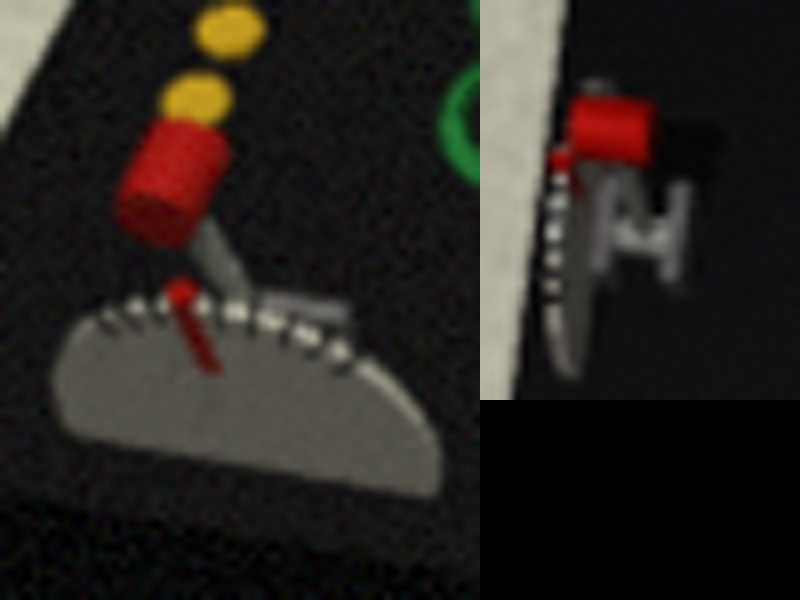

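```bash
python3 - <<'E'
from workcell import optics
from h import *
from scipy.optimize import least_squares
ex=np.array([.994,-.1086]);u=np.array([.1086,.994])
def red(c):
    h=cv2.cvtColor(c,cv2.COLOR_RGB2HSV);m=cv2.inRange(h,(0,160,60),(6,255,255))|cv2.inRange(h,(174,160,60),(180,255,255))
    return cv2.connectedComponentsWithStats(m)
def grip(n,c):
    k,l,s,ct=red(c); x=(190,260) if n=="side" else (215,250); y=(285,330) if n=="side" else (155,205)
    b=max([i for i in range(1,k) if x[0]<ct[i][0]<x[1] and y[0]<ct[i][1]<y[1]],key=lambda i:s[i,4]); print(n,ct[b].round(2),s[b]); return ct[b]
d={}
for n in("top","side"):
    d[n,0]=grip(n,cv2.imread(f"pics/{n}0.png")[:,:,::-1].copy()); d[n,1]=grip(n,optics.camera(n)["color"])
def P(p,a): t=a-.7;return np.r_[p[:2]+ex*.065*np.sin(t),p[2]+.065*np.cos(t)]
# unknown pivot (xyz) per camera bias, angle; each camera with own 2px bias
for ns in(("top",),("side",),("top","side")):
    def f(v):
        r=[]
        for i,n in enumerate(ns):
            b=v[1+2*i:3+2*i]
            for k,a in((0,0),(1,v[0])): r+=list(pr(n,P([.6640,.1763,.102],a))+b-d[n,k])
        return r
    s=least_squares(f,[.8]+[0]*2*len(ns));print(ns,s.x.round(3),np.round(s.fun,2))
E
```

```text
top [228.35 194.56] [223 191  11   8  80]
top [230.42 170.92] [224 167  13   9  88]
side [240.8  305.33] [235 298  13  16 156]
side [211.04 297.05] [205 290  14  16 157]
('top',) [ 0.857 -0.724  0.557] [ 0.14  0.02 -0.14 -0.02]
('side',) [ 0.863 -0.246  0.11 ] [-0.04  0.79  0.04 -0.79]
('top', 'side') [ 0.861 -0.733  0.609 -0.288  0.108] [ 0.13  0.08 -0.13 -0.08 -0.08  0.79  0.08 -0.79]
```

```bash
python3 - <<'E'
from workcell import optics,telemetry
from h import *
c={n:optics.camera(n)["color"] for n in("top","side")}
for n,r in(("top",(200,300,430,530)),("side",(110,160,300,370))):
    for im in(cv2.imread(f"pics/{n}0.png"),c[n][:,:,::-1]):
        h=cv2.cvtColor(np.ascontiguousarray(im),cv2.COLOR_BGR2HSV);m=cv2.inRange(h,(8,180,100),(18,255,255))[r[0]:r[1],r[2]:r[3]];M=cv2.moments(m,True);print(n,"orange",M["m00"],M["m10"]/M["m00"],M["m01"]/M["m00"])
h=cv2.cvtColor(c["top"],cv2.COLOR_RGB2HSV);m=cv2.inRange(h,(0,160,60),(6,255,255))|cv2.inRange(h,(174,160,60),(180,255,255))
k,l,s,ct=cv2.connectedComponentsWithStats(m);print([(ct[i].round(0).tolist(),int(s[i,4])) for i in range(1,k) if 6<s[i,4]])
print(telemetry.get_obs()["qd"].round(2))
E
```

```text
top orange 600.0 49.983333333333334 45.65
top orange 602.0 50.00498338870432 45.691029900332225
side orange 198.0 30.52020202020202 23.32323232323232Traceback (most recent call last):
  File "<stdin>", line 6, in <module>
ZeroDivisionError: float division by zero
```

```bash
python3 -c "
from workcell import workorder
print(workorder.job_done())"
```

```text
the job is handed in; nothing more can be done
None
```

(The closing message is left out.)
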